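# Put two scrapers back in their own slotted holders

## Robot

A 6-joint arm with a two-finger parallel gripper is mounted at the origin on the work surface. World frame = base frame: x ahead of the robot, y to its left, z up, the work surface at z = 0. Lengths are in m, angles in degrees, forces in N, time in s.
With the tool pointing down it reaches from about 0.35 to 0.875 m from the base axis. Payload 4.2 kg.
Tool frame: the origin (TCP) lies between the finger pads; the fingertips stand 19 mm ahead of it and the grasp point (between the pads) is the TCP; z points along the fingers, y is the line along which they close (so a half turn about z gives the same grasp; the last joint's range is limited). The gripper opens to 87 mm and grips with 3 to 60 N. Pads are 19 mm wide; open, the fingers measure 117 mm over their backs; the gripper's body (75 mm by 190 mm) begins 51 mm behind the grasp point.
Start: joints at [-50.959, 22.042, 0.453, 0, -68.411, -14.817], TCP at [0.256, -0.57, 0.242] pointing down, gripper open.
Joint ranges: [-179.83, 179.83], [-69.29, 118.12], [-61.27, 80.66], [-181.25, 117.63], [-171.15, -9.14], [-177.46, 177.46]. Speed limits (degrees/s): [159.86, 159.86, 180, 180, 180, 180].

## Interface

Orientations are given as a 3x3 rotation matrix whose columns are the frame's x, y, z axes.
In Python, from station import r gives the robot as it stands.
- The arm moves only by the tool drive_tool, never from a script. Its argument "steps" is one flat list of numbers, 7 for each row, row after row: the turn, a rotation vector about the tool's x, y, z in rad, then the shift along the tool's x, y, z in m, then the opening, from 0 (shut) to 1 (fully open). A call has 1 to 10 rows; each row shifts and turns the commanded pose from where the row before left it, along the tool's axes as they then stand; what a row does not reach is not made up. A row lasts 1/12 s, in which the tool goes at most 41.7 mm and 7.16 degrees, less where a joint would pass 70% of its speed; a pose out of reach is approached as far as the arm can. A call is refused whole if a number of a shift passes 0.0417 or a number of a turn 0.125, either way. A call with a gripper value outside its range is refused whole. The fingers move at their own pace and stop on an object; the grip force is fixed at half the most. Time passes only in rows, so rows that do not move let the fingers close. It gives the time, the measured TCP pose, the force, the opening and the grip force at its end, in the units of the state.
- r.sense(): the state, without advancing time (a new reading comes with each control period).
- r.capture(name): name is "scene" or "top"; returns the picture (420x560x3 uint8, blue, green, red); there is no depth.
- r.camera_params(name): a dict with "camera_matrix" (3x3 intrinsics, pixels), "k1" (the pictures are not rectified: a ray, as slopes to the right and down, at radius r is drawn at 1 + k1 r^2 times it, then the intrinsics apply), "extrinsics" (4x4, takes a point from world to camera coordinates). Camera axes: x right, y down, z forward; pixel columns grow to the right and rows downward; lengths in m; the calibration is good to about 2 mm. A picture is of the moment at which its call begins. camera_params takes no time and is no camera call.
- r.finish_job(): hands the job in; it is judged then, once.
The state is a dict: "time_s": time; "joints": joint angles; "joint_velocities": joint speeds; "effort": joint torques, N m; "tcp_pos": TCP position; "ee_rot": TCP orientation; "wrist_force": force on the tool from outside, world axes, zero at the start; "moment": the same for the moment, N m; "gripper_width": opening from 0.0 (shut) to 1.0 (fully open); "gripper_force": force on a finger pad.
Only numpy, scipy, OpenCV 4.12 (cv2) and the standard library are available. Lean on these libraries where they do the work, as an engineer would, in place of code of your own. Each camera call takes 0.05 s, during which the arm holds its last target. There are 200 camera calls.

## Task

The narrow scraper has been left in the wide scraper's holder. Take it out and slide it blade first, fully home, into its own narrow-slotted holder; then pick up the wide scraper from the mat and slide it fully home into the wide holder. Leave the spray can, the tin and the gear standing where they are.

Things in the scene. Friction and masses are not known exactly. Their poses are not given: they have to be found in the camera images.
- narrow_scraper: narrow scraper: dark wood handle 110 mm long, 26 wide (y), 22 thick (z); flat steel blade 24 wide, 85 long, 3 thick, at the handle's mid-thickness. Origin: mid-length, in the plane of the handle's underside; x to the handle's end: tip x=-97.5, blade to -12.5, handle to +97.5; axis of all at z=+11. Balances near x=+10. Starts in the wide slot, tip at its bottom, handle up at 22 degrees.
- narrow_scraper_tip (a point): middle of the narrow scraper's blade end, at mid-thickness
- wide_scraper: wide scraper: dark wood handle 110 mm long, 26 wide (y), 22 thick (z); flat steel blade 60 wide, 85 long, 3 thick, at the handle's mid-thickness. Origin: mid-length, in the plane of the handle's underside; x to the handle's end: tip x=-97.5, blade to -12.5, handle to +97.5; axis of all at z=+11. Balances near x=+10. Starts flat on the mat, blade roughly towards the robot.
- wide_scraper_tip (a point): middle of the wide scraper's blade end, at mid-thickness
- narrow_holder: fixed plywood holder of the narrow scraper, 52 mm wide, 125 long, 95 high, one flat slot 28 wide, 6.5 high, 55 deep, sloping 25 degrees down into it; its mouth faces up and towards +x (away from the robot, within 20 degrees). Origin: on the bench under it; z up, x level. 
- narrow_holder_slot (a point): centre of the closed bottom of the narrow slot, 48 mm above the bench; x points out along the 25 degree slope, y across, z normal to the slot, upwards. Along x: lower board (top z=-3.25) from 0 to 70, then a lip bent down to 82; upper board (underside z=+3.25, 10 thick) 0 to 55; from 55 to 70 thin aluminium side cheeks and top plate flare out about 7 as lead-in.
- wide_holder: fixed plywood holder of the wide scraper, 88 mm wide, 125 long, 95 high, one flat slot 64 wide, 6.5 high, 55 deep, sloping 25 degrees down into it; its mouth faces up and towards +x (away from the robot, within 20 degrees). Origin: on the bench under it; z up, x level. A seated handle droops about 3 degrees and may bind if pulled so: line it up with the slope first.
- wide_holder_slot (a point): centre of the closed bottom of the wide slot, 48 mm above the bench; x points out along the 25 degree slope, y across, z normal to the slot, upwards. Along x: lower board (top z=-3.25) from 0 to 70, then a lip bent down to 82; upper board (underside z=+3.25, 10 thick) 0 to 55; from 55 to 70 thin aluminium side cheeks and top plate flare out about 7 as lead-in.
- spray_can: bystander: grey spray can, 54 mm diameter, 150 mm high, standing beyond the work; origin at the centre of its foot
- tin: bystander: open steel tin, 76 mm diameter, 75 mm high; origin at the centre of its foot
- gear: bystander: dark steel gear wheel with a shaft stub, 66 mm diameter, 60 mm high; origin at the centre of its foot
Not all that is in view belongs to the job. Of the things like the narrow_scraper, leave any that is orange; of the rest the larger one is meant.

How it is judged:
By the outcome, as a careful person would: the job done as asked, in the order asked, and still so for the second after the job is handed in, with the robot touching nothing.
It also fails if it takes over 67 s, if anything falls off the work surface, if the arm or the gripper's body presses on something with over 40 N, if the wrist force passes 120 N, or if a joint passes its speed limit or range.

## Working session

There is one attempt and no reset: what is moved stays moved. The work goes in short steps, Python scripts to look and compute and a tool call to move; the robot and the scene stay as the last step left them, time stands still between calls to the robot, and variables do not carry over. Pictures are saved under pics/ and viewed, at most 10 in all, crops included, and the job is handed in when it is done.

Besides the shell and the picture viewer there is one more tool, called after ">>>" in YAML: its name, and indented under it one key for each argument. drive_tool: Moves the arm, as the interface text tells. Its arguments: {"type":"object","properties":{"steps":{"type":"array"}},"required":["steps"]}

```bash
ls; mkdir -p pics; python3 - <<'E'
from station import r
import cv2,numpy as np
for n in("scene","top"):
    cv2.imwrite(f"pics/{n}0.png",r.capture(n)); p=r.camera_params(n); print(n,p)
    E=np.array(p["extrinsics"]);print(-E[:3,:3].T@E[:3,3])
s=r.sense();print(s)
E
```

```text
pics
scene {'camera_matrix': array([[426.94210319,   0.        , 285.12768955],
       [  0.        , 426.94210319, 203.28878828],
       [  0.        ,   0.        ,   1.        ]]), 'k1': 0.014617651243434965, 'extrinsics': array([[ 0.86884619,  0.49498701,  0.00970368, -0.48038282],
       [ 0.36613303, -0.62922996, -0.68557732, -0.22262191],
       [-0.33324602,  0.59921408, -0.72793515,  1.21988522],
       [ 0.        ,  0.        ,  0.        ,  1.        ]])}
[ 0.90540992 -0.63326952  0.74003428]
top {'camera_matrix': array([[503.05617606,   0.        , 283.61440816],
       [  0.        , 503.05617606, 209.95560365],
       [  0.        ,   0.        ,   1.        ]]), 'k1': -0.09025367345051667, 'extrinsics': array([[-0.01615095, -0.99985596,  0.00521548, -0.05879295],
       [-0.99542298,  0.01558752, -0.09428749,  0.58459733],
       [ 0.09419261, -0.00671444, -0.99553135,  1.19005254],
       [ 0.        ,  0.        ,  0.        ,  1.        ]])}
[ 0.46887789 -0.05990637  1.24016145]
{'time_s': 0.1, 'joints': array([-5.09552179e+01,  2.20878686e+01,  3.86707407e-01, -2.54327455e-02,
       -6.84131405e+01, -1.48150230e+01]), 'joint_velocities': array([-0.02317206, -0.08288463,  0.14137624,  0.07084824, -0.07852901,
        0.07314763]), 'effort': array([-5.79807347e-04, -3.91689706e+01,  1.87935144e+01,  4.23197910e+00,
        1.34238249e-02, -8.22902484e-05]), 'tcp_pos': array([ 0.256285  , -0.56947189,  0.24054658]), 'ee_rot': array([[-9.11974208e-01, -4.10246472e-01, -9.36081140e-04],
       [-4.10247524e-01,  9.11972420e-01,  1.80935464e-03],
       [ 1.11398827e-04,  2.03410973e-03, -9.99997925e-01]]), 'wrist_force': array([0.15647208, 0.23295238, 0.0450486 ]), 'moment': array([ 0.01908157,  0.01606438, -0.00017326]), 'gripper_force': 0.0, 'gripper_width': 1.002448747122875}
```

View pics/scene0.png

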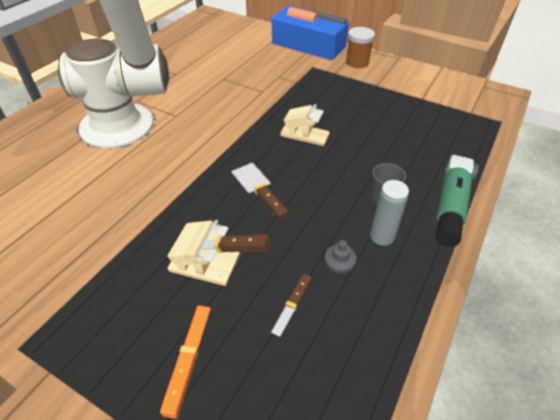

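View pics/top0.png

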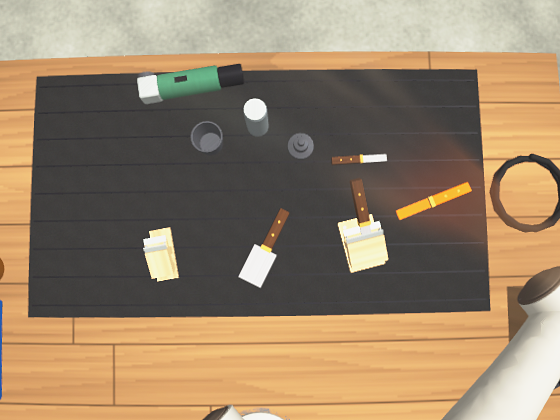

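The top view shows the wide holder with the narrow scraper at (363,235), the narrow holder at (160,255) and the wide scraper at (265,247). The small knife at (358,158) and the orange one at (433,200) are decoys. I'll zoom in on the work pieces.

```bash
cat > h.py <<'E'
import cv2,numpy as np
from station import r
P={n:r.camera_params(n) for n in("scene","top")}
def ray(n,u,v):
    p=P[n];K=p["camera_matrix"];E=np.array(p["extrinsics"]);R=E[:3,:3]
    d=np.array([(u-K[0,2])/K[0,0],(v-K[1,2])/K[1,1]]);s=d.copy()
    for _ in range(20): s=d/(1+p["k1"]*(s@s))
    w=R.T@np.r_[s,1];return -R.T@E[:3,3],w/np.linalg.norm(w)
def onz(n,u,v,z):
    c,d=ray(n,u,v);return c+d*(z-c[2])/d[2]
def tri(a,b):
    """a scene px, b top px -> point, gap"""
    c1,d1=ray("scene",*a);c2,d2=ray("top",*b)
    t=np.linalg.lstsq(np.c_[d1,-d2],c2-c1,rcond=None)[0]
    p,q=c1+t[0]*d1,c2+t[1]*d2;return (p+q)/2,np.linalg.norm(p-q)
def proj(n,X):
    p=P[n];K=p["camera_matrix"];x=np.array(p["extrinsics"])@np.r_[X,1];s=x[:2]/x[2];s=s*(1+p["k1"]*(s@s))
    return K[[0,1],[0,1]]*s+K[:2,2]
def crop(im,u,v,w=100,h=75,k=4):
    u0,v0=int(u-w/2),int(v-h/2);c=cv2.resize(im[v0:v0+h,u0:u0+w],None,fx=k,fy=k,interpolation=cv2.INTER_CUBIC)
    for i in range(0,w,10):
        if (u0+i)%10==0 or True:
            x=(-(u0)%10+i)*k
            if x<w*k: cv2.line(c,(x,0),(x,6),(0,255,0),1);cv2.putText(c,str(u0+x//k),(x-8,16),0,.3,(0,255,0),1)
    for i in range(0,h,10):
        y=(-(v0)%10+i)*k
        if y<h*k: cv2.line(c,(0,y),(6,y),(0,255,0),1);cv2.putText(c,str(v0+y//k),(8,y+4),0,.3,(0,255,0),1)
    return c
E
python3 - <<'E'
from h import *
s=cv2.imread("pics/scene0.png");t=cv2.imread("pics/top0.png")
a=np.hstack([crop(t,363,228,100,100,4),crop(s,220,250,100,100,4)]);cv2.imwrite("pics/c1.png",a)
a=np.hstack([crop(t,160,255,66,66,6),crop(s,305,125,66,66,6)]);cv2.imwrite("pics/c2.png",a)
# brown handles
def handle(im,u,v,hw):
    h=cv2.cvtColor(im,cv2.COLOR_BGR2HSV);m=((h[...,1]>90)&(h[...,2]<125)&(h[...,2]>25)&((h[...,0]<20)|(h[...,0]>170))).astype(np.uint8)
    k=np.zeros_like(m);k[v-hw:v+hw,u-hw:u+hw]=1;m=cv2.morphologyEx(m*k,cv2.MORPH_CLOSE,np.ones((5,5)))
    c=max(cv2.findContours(m,0,2)[0],key=cv2.contourArea);return cv2.minAreaRect(c),cv2.boxPoints(cv2.minAreaRect(c)).round(1).tolist()
for n,im,u,v in(("narrow scene",s,245,243),("narrow top",t,361,202),("wide scene",s,272,201),("wide top",t,276,229)): print(n,handle(im,u,v,28))
E
```

```text
narrow scene (((244.5, 243.0), (16.0, 51.0), 90.0), [[219.0, 235.0], [270.0, 235.0], [270.0, 251.0], [219.0, 251.0]])
narrow top (((359.2473449707031, 200.0232696533203), (43.30909729003906, 12.15381908416748), 78.02386474609375), [[348.79998779296875, 180.10000610351562], [360.70001220703125, 177.60000610351562], [369.70001220703125, 219.89999389648438], [357.79998779296875, 222.5]])
wide scene (((271.99737548828125, 202.10252380371094), (39.439971923828125, 13.557489395141602), 46.46879959106445), [[253.5, 192.5], [263.29998779296875, 183.10000610351562], [290.5, 211.6999969482422], [280.70001220703125, 221.10000610351562]])
wide top (((287.0500183105469, 212.6500244140625), (6.324554920196533, 2.2135939598083496), 71.56504821777344), [[285.0, 210.0], [287.1000061035156, 209.3000030517578], [289.1000061035156, 215.3000030517578], [287.0, 216.0]])
```

View pics/c1.png

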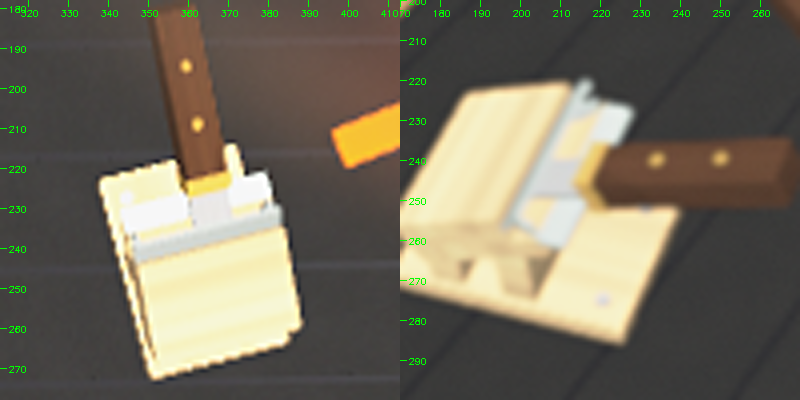

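View pics/c2.png

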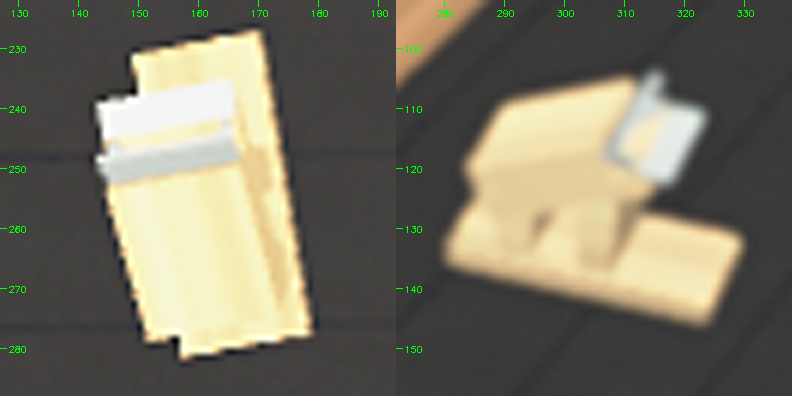

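The crops give the corners I need. In the top view, the narrow holder base runs (149,231), (171,227), (179,278), and its roof front edge is (146,253)-(167,249). The wide holder base front corners are (338,222) and (371,214), and its roof front edge is (345,246)-(381,237).

```bash
python3 - <<'E'
from h import *
np.set_printoptions(precision=4,suppress=True)
def T(n,a,b): print(n,*tri(a,b))
print("narrow holder base z=.01")
Q={k:onz("top",*p,.012) for k,p in dict(fl=(149.2,231),fr=(170.7,227),rr=(179,277.8),rl=(157.3,281.7)).items()}
for k in Q: print(k,Q[k])
print("yaw sides",[np.degrees(np.arctan2(*(Q[a]-Q[b])[1::-1])) for a,b in(("fl","rl"),("fr","rr"))],"center",sum(Q.values())/4)
T("base fr",(324,142.5),(170.7,227));T("base fl",(329.3,131),(149.2,231))
T("plate edge near/far",(307,119),(168,246.5)); T("pl far",(315,104),(143.5,248.5))
for z in(.083,.09): print("roof front edge",onz("top",145.5,253,z),onz("top",167,249,z))
print("wide")
T("base fr",(225,284),(371.5,214));
T("base-left front",(269.5,251) ,(338,222.5))
for n,p in dict(fl=(338.2,222.5),fm=(357,218),fr=(371,214),rr=(388,258)).items(): print(n,onz("top",*p,.012))
for z in(.083,.09): print("roof front",onz("top",345,246,z),onz("top",380.5,237,z),"rear",onz("top",351.5,272,z))
print("plate front",onz("top",343,239.5,.088),onz("top",380,230.5,.088))
# whole bright-handle: rivets of narrow scraper
T("rivet1",(250.2,239.5),(359.5,194.3));T("rivet2",(234,240),(362.3,208.8))
im=cv2.imread("pics/top0.png")
cv2.imwrite("pics/c3.png",np.hstack([crop(im,265,247,66,90,6),crop(im,361,200,66,90,6)]))
E
```

```text
narrow holder base z=.01
fl [0.5383 0.2627 0.012 ]
fr [0.5474 0.2095 0.012 ]
rr [0.4233 0.1889 0.012 ]
rl [0.4144 0.2422 0.012 ]
yaw sides [np.float64(9.400787271530511), np.float64(9.398308453917126)] center [0.4809 0.2258 0.012 ]
base fr [0.5499 0.2106 0.0144] 0.006168911169910685
base fl [0.5406 0.2635 0.0146] 0.005636838108776806
plate edge near/far [0.5    0.2024 0.0778] 0.004506377072129103
pl far [0.4956 0.2559 0.0916] 0.004059560678606592
roof front edge [0.4837 0.2524 0.083 ] [0.4922 0.2023 0.083 ]
roof front edge [0.4836 0.2505 0.09  ] [0.4921 0.2007 0.09  ]
wide
base fr [ 0.5738 -0.2838  0.0066] 0.004216172779519997
base-left front [ 0.5809 -0.1841  0.0044] 0.06670403811867162
fl [ 0.5521 -0.2015  0.012 ]
fm [ 0.5624 -0.248   0.012 ]
fr [ 0.5717 -0.2829  0.012 ]
rr [ 0.4631 -0.3214  0.012 ]
roof front [ 0.4929 -0.2076  0.083 ] [ 0.5121 -0.2904  0.083 ] rear [ 0.4331 -0.221   0.083 ]
roof front [ 0.4927 -0.2067  0.09  ] [ 0.5119 -0.289   0.09  ] rear [ 0.4333 -0.22    0.09  ]
plate front [ 0.5077 -0.2027  0.088 ] [ 0.5269 -0.2888  0.088 ]
rivet1 [ 0.6096 -0.2371  0.1207] 0.005196788707313026
rivet2 [ 0.5778 -0.2447  0.1074] 0.004747356189226653
```

View pics/c3.png

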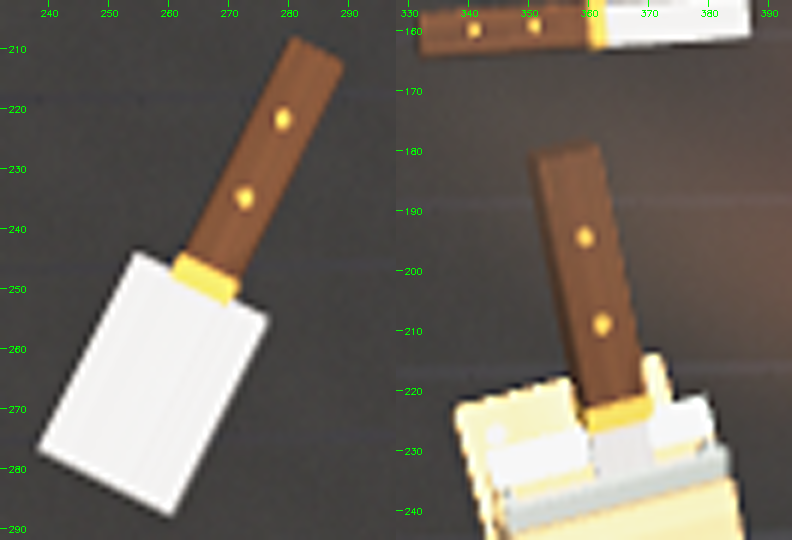

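The crop shows the narrow scraper's rivets at (359.5,194.3) and (362.3,208.8). The wide scraper lies flat, with rivets at (279,221.7) and (272.7,234.8). I'll start with the narrow scraper: 22° slope, yaw about 13.4°.

```bash
cat >> h.py <<'E'
from scipy.spatial.transform import Rotation as Ro
np.set_printoptions(precision=4,suppress=True)
def Rt(yaw,pitch):
    """tool frame: x towards robot/down along slope, z into the top face"""
    a,b=np.radians([yaw,pitch]);u=np.array([np.cos(a)*np.cos(b),np.sin(a)*np.cos(b),np.sin(b)])
    y=np.array([-np.sin(a),np.cos(a),0]);n=np.cross(u,y);return np.c_[-u,y,-n]
def plan(p,R,p0=None,R0=None):
    s=r.sense();p0=s["tcp_pos"] if p0 is None else p0;R0=s["ee_rot"] if R0 is None else R0
    rv=Ro.from_matrix(R0.T@R).as_rotvec();d=np.array(p)-p0
    print("turn",rv,"rows>=",np.linalg.norm(np.degrees(rv))/7.16,"| shift after turn (target axes)",R.T@d,"| in present axes",R0.T@d,"rows>=",np.linalg.norm(d)/.0417)
def st():
    s=r.sense();print(s["time_s"],s["tcp_pos"],"F",s["wrist_force"],"w",s["gripper_width"],s["gripper_force"],"q",s["joints"])
E
python3 - <<'E'
from h import *
R=Rt(13.4,22);g=np.array([.5863,-.2426,.0991]);plan(g-.09*R[:,2],R)
E
```

```text
turn [ 0.0382 -0.3831  0.1861] rows>= 3.4222589534400933 | shift after turn (target axes) [-0.3149  0.2415  0.1898] | in present axes [-0.402   0.1689  0.0583] rows>= 10.548862927063762
```

>>> drive_tool:
  steps: [0,0,0,-0.0365,0.0155,0.004,1,0,0,0,-0.0365,0.0155,0.004,1,0,0,0,-0.0365,0.0155,0.004,1,0,0,0,-0.0365,0.0155,0.004,1,0,0,0,-0.0365,0.0155,0.004,1,0,0,0,-0.0365,0.0155,0.004,1,0,0,0,-0.0365,0.0155,0.004,1,0,0,0,-0.0365,0.0155,0.004,1,0,0,0,-0.0365,0.0155,0.004,1,0,0,0,-0.0365,0.0155,0.004,1]

```text
time_s: 0.93
tcp_pos: [0.5265, -0.277, 0.201]
ee_rot: [[-0.912, -0.41, -0.001], [-0.41, 0.912, 0.0], [0.0, 0.001, -1.0]]
wrist_force: [0.5, -0.3, 1.0]
gripper_width: 0.998
gripper_force: 0.0
```

>>> drive_tool:
  steps: [0.0095,-0.0958,0.0465,0,0,0,1,0.0095,-0.0958,0.0465,0,0,0,1,0.0095,-0.0958,0.0465,0,0,0,1,0.0095,-0.0958,0.0465,0,0,0,1,0,0,0,0,0,0,1]

```text
time_s: 1.35
tcp_pos: [0.5232, -0.2785, 0.2009]
ee_rot: [[-0.902, -0.228, 0.366], [-0.211, 0.974, 0.087], [-0.376, 0.001, -0.926]]
wrist_force: [0.0, -0.0, 0.6]
gripper_width: 1.002
gripper_force: 0.0
```

```bash
python3 - <<'E'
from h import *
R=Rt(13.4,22);g=np.array([.5863,-.2426,.0991]);st();plan(g-.06*R[:,2],R);plan(g,R)
E
```

```text
1.35 [ 0.5232 -0.2785  0.2009] F [ 0.0044 -0.0165  0.6442] w 1.002009877324751 0.0 q [-18.7567  14.6973 -13.4984 -16.727  -44.0596 -47.8212]
turn [-0.0002  0.0018 -0.0039] rows>= 0.034902494977689276 | shift after turn (target axes) [-0.0265  0.0203  0.0605] | in present axes [-0.0263  0.0204  0.0605] rows>= 1.6568273928512423
turn [-0.0002  0.0018 -0.0039] rows>= 0.034902494977689276 | shift after turn (target axes) [-0.0265  0.0203  0.1205] | in present axes [-0.0262  0.0204  0.1205] rows>= 2.9980552106504734
```

>>> drive_tool:
  steps: [0,0,0,-0.0132,0.0102,0,1,0,0,0,-0.0132,0.0102,0,1,0,0,0,0,0,0.03,1,0,0,0,0,0,0.03,1,0,0,0,0,0,0.03,1,0,0,0,0,0,0.0305,1,0,0,0,0,0,0,1,0,0,0,0,0,0,0,0,0,0,0,0,0,0,0,0,0,0,0,0,0]

```text
time_s: 2.18
tcp_pos: [0.5896, -0.2435, 0.1018]
ee_rot: [[-0.9, -0.232, 0.368], [-0.217, 0.973, 0.084], [-0.377, -0.004, -0.926]]
wrist_force: [0.3, -0.4, -0.2]
gripper_width: 0.852
gripper_force: 0.0
```

>>> drive_tool:
  steps: [0,0,0,0,0,0,0,0,0,0,0,0,0,0,0,0,0,0,0,0,0]

```text
time_s: 2.43
tcp_pos: [0.5889, -0.2433, 0.1011]
ee_rot: [[-0.901, -0.232, 0.367], [-0.216, 0.973, 0.085], [-0.377, -0.003, -0.926]]
wrist_force: [-0.3, 0.7, -0.3]
gripper_width: 0.628
gripper_force: 0.0
```

```bash
python3 - <<'E'
from h import *
st();s=r.capture("scene");t=r.capture("top");cv2.imwrite("pics/s1.png",s);cv2.imwrite("pics/t1.png",t)
cv2.imwrite("pics/c4.png",np.hstack([crop(t,361,215,66,90,6),crop(s,240,245,66,90,6)]))
E
```

```text
2.4333 [ 0.5889 -0.2433  0.1011] F [-0.2787  0.6729 -0.3077] w 0.6278847451362879 0.0 q [-13.0297  24.7863 -14.5557 -18.2448 -31.8987 -49.5888]
```

View pics/c4.png

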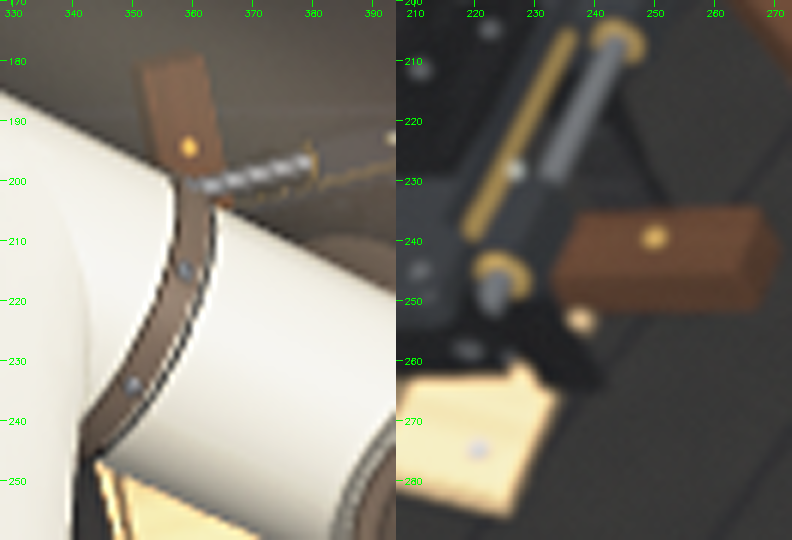

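The gripper straddles the handle. In the scene view, rivet 1 is at (250,239) and still visible. Next I close fully.

>>> drive_tool:
  steps: [0,0,0,0,0,0,0,0,0,0,0,0,0,0,0,0,0,0,0,0,0,0,0,0,0,0,0,0,0,0,0,0,0,0,0,0,0,0,0,0,0,0]

```text
time_s: 3.03
tcp_pos: [0.5888, -0.2429, 0.0997]
ee_rot: [[-0.902, -0.232, 0.365], [-0.216, 0.973, 0.086], [-0.375, -0.002, -0.927]]
wrist_force: [-0.7, -0.0, 1.3]
gripper_width: 0.292
gripper_force: 30.0
```

```bash
python3 - <<'E'
from h import *
st();s=r.sense();print(s["ee_rot"],s["moment"])
R=s["ee_rot"]
# rivets relative to tool (before grasp, triangulated)
for q in([.6096,-.2371,.1207],[.5778,-.2447,.1074]): print(R.T@(np.array(q)-s["tcp_pos"]))
E
```

```text
3.0333 [ 0.5888 -0.2429  0.0997] F [-0.7448 -0.0237  1.2825] w 0.29196792655652415 29.974984796717763 q [-13.011   24.9043 -14.5726 -18.2647 -31.8887 -49.5897]
[[-0.9016 -0.2319  0.3651]
 [-0.2155  0.9727  0.0856]
 [-0.375  -0.0015 -0.927 ]] [-0.0171  0.8025 -0.0111]
[-0.0279  0.0008 -0.0114]
[ 0.0074  0.0008 -0.0113]
```

>>> drive_tool:
  steps: [0,-0.013,0,0,0,-0.0017,0,0,-0.013,0,0,0,-0.0017,0,0,-0.013,0,0,0,-0.0017,0,0,-0.013,0,0,0,-0.0017,0,0,0,0,0,0,0,0]

```text
time_s: 3.45
tcp_pos: [0.5858, -0.2439, 0.1063]
ee_rot: [[-0.881, -0.231, 0.413], [-0.21, 0.973, 0.097], [-0.424, -0.001, -0.906]]
wrist_force: [0.2, 1.0, -0.5]
gripper_width: 0.302
gripper_force: 30.0
```

>>> drive_tool:
  steps: [0,0,0,-0.008,0,0,0,0,0,0,-0.008,0,0,0,0,0,0,-0.008,0,0,0]

```text
time_s: 3.7
tcp_pos: [0.6085, -0.2385, 0.1167]
ee_rot: [[-0.881, -0.232, 0.412], [-0.211, 0.973, 0.096], [-0.423, -0.002, -0.906]]
wrist_force: [-0.3, -0.3, -1.0]
gripper_width: 0.3
gripper_force: 30.0
```

>>> drive_tool:
  steps: [0,0,0,-0.014,0,0,0,0,0,0,-0.014,0,0,0,0,0,0,-0.014,0,0,0,0,0,0,-0.014,0,0,0,0,0,0,-0.014,0,-0.004,0,0,0,0,-0.014,0,-0.015,0,0,0,0,0,0,-0.04,0,0,0,0,0,0,-0.04,0,0,0,0,0,0,0,0]

```text
time_s: 4.45
tcp_pos: [0.6433, -0.232, 0.252]
ee_rot: [[-0.875, -0.233, 0.425], [-0.215, 0.972, 0.091], [-0.434, -0.012, -0.901]]
wrist_force: [0.3, 0.5, 0.3]
gripper_width: 0.293
gripper_force: 30.0
```

```bash
python3 - <<'E'
from h import *
st();print(r.sense()["moment"])
s=r.capture("scene");t=r.capture("top");cv2.imwrite("pics/s2.png",s);cv2.imwrite("pics/t2.png",t)
p=r.sense();R=p["ee_rot"]
for n,k in(("tip",.1325),("end",-.0625)):
    X=p["tcp_pos"]+R[:,0]*k;print(n,X,proj("scene",X),proj("top",X))
a=np.hstack([crop(t,363,243,66,66,6),crop(s,208,252,66,66,6)])
b=cv2.resize(s[100:300,180:450],None,fx=2,fy=2)[:200];cv2.imwrite("pics/c5.png",a)
E
```

```text
4.45 [ 0.6433 -0.232   0.252 ] F [0.3031 0.4729 0.3429] w 0.2931802384380611 29.966333638876677 q [-10.8599  18.5427  -2.3071 -13.6124 -46.0039 -58.0416]
[-0.2434  0.7142  0.0082]
tip [ 0.5253 -0.2583  0.1881] [200.0258 205.1732] [374.9585 228.9691]
end [ 0.6967 -0.2171  0.2714] [298.1398 192.2855] [358.9673 139.9513]
```

View pics/c5.png

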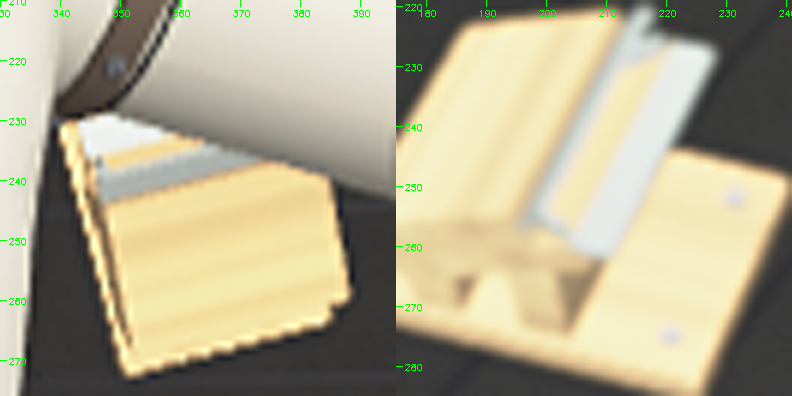

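View pics/s2.png

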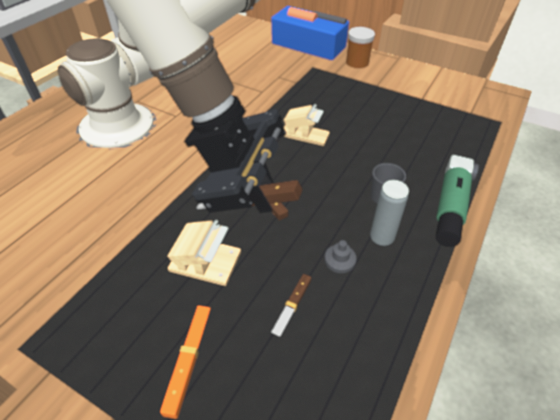

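The views show the scraper held straight: its tip is at (200,207) in the scene, against a predicted (200,205). The wide holder is now empty. Next I carry the scraper to the narrow holder.

```bash
cat >> h.py <<'E'
NB=np.array([.4471,.2202,.048]);NY=9.5
def U(yaw,p=25): return -Rt(yaw,p)[:,0]
E
python3 - <<'E'
from h import *
R=Rt(NY,25);g=NB+U(NY)*(.10+.1325)+.001*-R[:,2]
plan(g-.07*R[:,2],R); plan(g,R);print(g)
for p in((256,133),(207,145),(301,150)): print(onz("top",*p,0.0))
E
```

```text
turn [0.0253 0.0053 0.0637] rows>= 0.5505153500150303 | shift after turn (target axes) [-0.0428  0.4764  0.0575] | in present axes [-0.0727  0.4711  0.0698] rows>= 11.5539623768036
turn [0.0253 0.0053 0.0637] rows>= 0.5505153500150303 | shift after turn (target axes) [-0.0428  0.4764  0.1275] | in present axes [-0.0722  0.4694  0.1398] rows>= 11.87198934682408
[0.6545 0.2549 0.1472]
[ 0.7819 -0.0019  0.    ]
[0.7533 0.1217 0.    ]
[ 0.7366 -0.1143  0.    ]
```

>>> drive_tool:
  steps: [0.0253,0.0053,0.0637,0,0,0,0,0,0,0,0,0.02,0,0,0,0,0,-0.003,0.04,0,0,0,0,0,-0.004,0.04,0,0,0,0,0,-0.004,0.04,0,0,0,0,0,-0.004,0.04,0,0,0,0,0,-0.004,0.04,0.004,0,0,0,0,-0.004,0.04,0.004,0,0,0,0,-0.004,0.04,0.004,0,0,0,0,-0.004,0.04,0.004,0]

```text
time_s: 5.38
tcp_pos: [0.6181, 0.1134, 0.2389]
ee_rot: [[-0.897, -0.166, 0.41], [-0.15, 0.986, 0.071], [-0.416, 0.002, -0.909]]
wrist_force: [0.7, 0.0, -0.5]
gripper_width: 0.296
gripper_force: 30.0
```

>>> drive_tool:
  steps: [0,0,0,-0.004,0.04,0.01,0,0,0,0,-0.004,0.04,0.01,0,0,0,0,-0.004,0.036,0.01,0,0,0,0,0,0.02,0.01,0,0,0,0,0,0,0,0]

```text
time_s: 5.8
tcp_pos: [0.6227, 0.2537, 0.2052]
ee_rot: [[-0.897, -0.17, 0.408], [-0.155, 0.985, 0.07], [-0.414, -0.0, -0.91]]
wrist_force: [-0.2, -0.7, -2.2]
gripper_width: 0.3
gripper_force: 30.0
```

```bash
python3 - <<'E'
from h import *
st();R=Rt(NY,25);g=NB+U(NY)*(.10+.1325)+.001*-R[:,2]
plan(g-.03*R[:,2],R)
E
```

```text
5.8 [0.6227 0.2537 0.2052] F [-0.2006 -0.6662 -2.2108] w 0.2998456398877534 29.966085758060217 q [  39.8515   18.3316  -23.3819   25.1724  -29.1955 -140.0629]
turn [ 0.0018 -0.0098  0.0052] rows>= 0.09005060284278701 | shift after turn (target axes) [-0.0041 -0.0041  0.0359] | in present axes [-0.0044 -0.0042  0.0359] rows>= 0.8724352496833975
```

>>> drive_tool:
  steps: [0.002,-0.01,0.005,0,0,0,0,0,0,0,-0.004,-0.004,0.02,0,0,0,0,0,0,0.02,0,0,0,0,0,0,0.02,0,0,0,0,0,0,0.006,0,0,0,0,0,0,0,0]

```text
time_s: 6.3
tcp_pos: [0.655, 0.2494, 0.148]
ee_rot: [[-0.895, -0.159, 0.417], [-0.144, 0.987, 0.066], [-0.422, -0.001, -0.907]]
wrist_force: [0.5, 0.6, -1.1]
gripper_width: 0.295
gripper_force: 30.0
```

```bash
python3 - <<'E'
from h import *
st();R=Rt(NY,25);g=NB+U(NY)*(.10+.1325)+.001*-R[:,2]
plan(g,R)
s=r.capture("scene");t=r.capture("top");cv2.imwrite("pics/s3.png",s);cv2.imwrite("pics/t3.png",t)
cv2.imwrite("pics/c6.png",np.hstack([crop(t,158,240,66,80,6),crop(s,312,120,66,80,6)]))
p=r.sense()
for n,k in(("tip",.1325),("end",-.0625)):
    X=p["tcp_pos"]+p["ee_rot"][:,0]*k;print(n,X,proj("scene",X),proj("top",X))
E
```

```text
6.3 [0.655  0.2494 0.148 ] F [ 0.4968  0.6258 -1.0754] w 0.29496887010326606 29.965761518105865 q [  36.4497   23.9953  -26.3771   33.8407  -20.4067 -147.2379]
turn [-0.0033 -0.0007 -0.0058] rows>= 0.053408816584374824 | shift after turn (target axes) [-0.0001  0.0055  0.0009] | in present axes [-0.      0.0055  0.0009] rows>= 0.13471403693745784
tip [0.5374 0.2316 0.0949] [324.4169 112.2603] [153.2509 229.2947]
end [0.7116 0.2595 0.178 ] [398.8044  98.3517] [131.6869 146.9056]
```

View pics/c6.png

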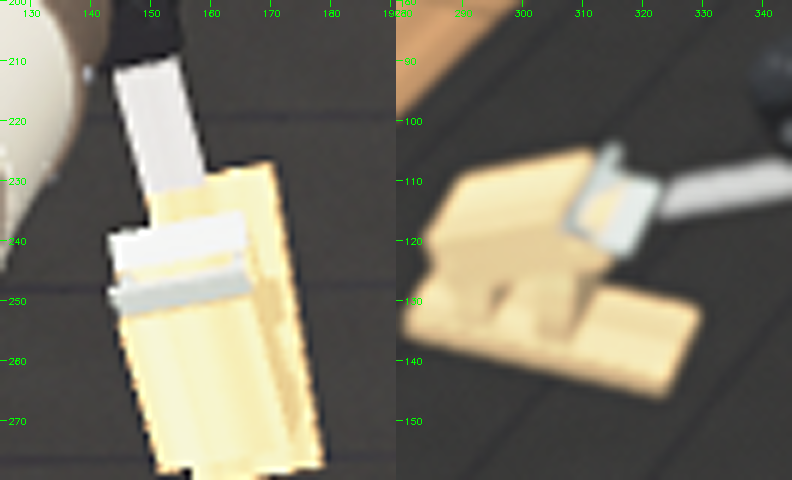

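The crop shows the blade tip centred near (154.2,231) in the top view. The holder lip runs (143,239)-(165,235.5). Next I compare lateral offsets using the camera alone.

```bash
python3 - <<'E'
from h import *
n=Rt(NY,25)[:,1];u=np.array([n[1],-n[0],0])
L=lambda u0,v0,z:(lambda X:print((u0,v0),"along %.4f lat %.4f"%(X@u,X@n)))(onz("top",u0,v0,z))
print("blade tip corners");L(150,232,.0949);L(158.7,230.3,.0949)
print("blade near ferrule");L(144,212,.13);L(154,209.7,.13)
t=r.sense();X=t["tcp_pos"]+t["ee_rot"][:,0]*.1325;print("fk tip",X@u,X@n)
print("lip front");L(142.7,239,.075);L(165,235.3,.075)
print("roof front");L(145.3,252.5,.083);L(166.5,248.5,.083)
print("strip front");L(143.5,248.5,.089);L(166.5,244.5,.089)
print("base");[L(*p,.012) for p in((149.2,231),(170.7,227),(179,277.8),(157.3,281.7))]
# scene: mouth inner corners & blade edge with slot plane
im=cv2.imread("pics/t3.png").astype(int)
for v in(215,220,225,229): print(v,im[v,140:166].sum(1)//3)
E
```

```text
blade tip corners
(150, 232) along 0.5635 lat 0.1481
(158.7, 230.3) along 0.5638 lat 0.1276
blade near ferrule
(144, 212) along 0.6066 lat 0.1456
(154, 209.7) along 0.6076 lat 0.1227
fk tip 0.5682890000141875 0.1396880301608966
lip front
(142.7, 239) along 0.5524 lat 0.1725
(165, 235.3) along 0.5516 lat 0.1195
roof front
(145.3, 252.5) along 0.5199 lat 0.1694
(166.5, 248.5) along 0.5202 lat 0.1193
strip front
(143.5, 248.5) along 0.5293 lat 0.1704
(166.5, 244.5) along 0.5289 lat 0.1165
base
(149.2, 231) along 0.5743 lat 0.1702
(170.7, 227) along 0.5745 lat 0.1162
(179, 277.8) along 0.4487 lat 0.1165
(157.3, 281.7) along 0.4487 lat 0.1704
215 [ 64  63  64  57 148 235 234 230 232 231 230 231 233 234 231 207  52  61
  64  65  65  65  64  65  66  67]
220 [ 62  62  62  61  58  69 237 235 232 232 232 230 232 233 234 232 229  94
  59  61  63  63  63  63  64  64]
225 [ 68  67  66  66  66  64  54 191 236 233 232 232 230 231 231 233 232 228
 135  59  65  66  66  65  67  66]
229 [ 66  65  66  65  64  64  62  55 189 236 233 231 232 230 230 231 233 231
 229 219 221 223 228 236 240 234]
```

>>> drive_tool:
  steps: [-0.003,0,-0.006,0,0,0,0,0,0,0,0,0.006,-0.001,0,0,0,0,0.01,0,0,0,0,0,0,0.01,0,0,0,0,0,0,0.01,0,0,0,0,0,0,0,0,0,0]

```text
time_s: 6.9
tcp_pos: [0.6257, 0.2514, 0.1395]
ee_rot: [[-0.892, -0.167, 0.42], [-0.151, 0.986, 0.072], [-0.426, 0.001, -0.905]]
wrist_force: [0.2, -1.1, -1.4]
gripper_width: 0.292
gripper_force: 30.0
```

```bash
python3 - <<'E'
from h import *
st();R=Rt(NY,25);g=NB+U(NY)*(.1325);plan(g,R)
n=R[:,1];u=np.array([n[1],-n[0],0])
t=r.capture("top")
for v in(218,222,226,230): print(v,t[v,140:170].astype(int).sum(1)//3)
p=r.sense()
for k in(.115,.12,.125,.13): X=p["tcp_pos"]+p["ee_rot"][:,0]*k;print(proj("top",X))
cv2.imwrite("pics/c7.png",np.hstack([crop(t,158,240,66,80,6),crop(r.capture("scene"),312,120,66,80,6)]))
E
```

```text
6.9 [0.6257 0.2514 0.1395] F [ 0.1689 -1.1193 -1.4298] w 0.29243361063702145 29.96605689637363 q [  36.5648   22.1039  -33.2673   43.6436  -16.1431 -157.2218]
turn [0.0022 0.0037 0.0013] rows>= 0.03564325380515234 | shift after turn (target axes) [ 0.0705 -0.0013  0.0063] | in present axes [ 0.0705 -0.0012  0.006 ] rows>= 1.6971463256259407
218 [95 93 91 91 67 46 48 48 48 49 50 51 49 48 46 48 67 67 67 65 65 66 66 66
 65 65 65 64 66 66]
222 [93 89 86 84 54 48 48 48 49 49 49 49 49 48 45 46 58 68 67 66 68 67 66 67
 68 68 67 69 68 68]
226 [108  82  70  48  43  34  30  73 123 118 169 222 224 229 232 228  76  64
  68  68  67  66  66  65  64  64  61  58  57  60]
230 [ 92  69  68  66  61  96 238 237 234 234 233 233 234 235 236 233 228 211
 225 229 232 235 234 234 232 232 232 233 235 235]
[152.3019 235.1191]
[152.8484 237.095 ]
[153.3936 239.0651]
[153.9376 241.0292]
```

View pics/c7.png

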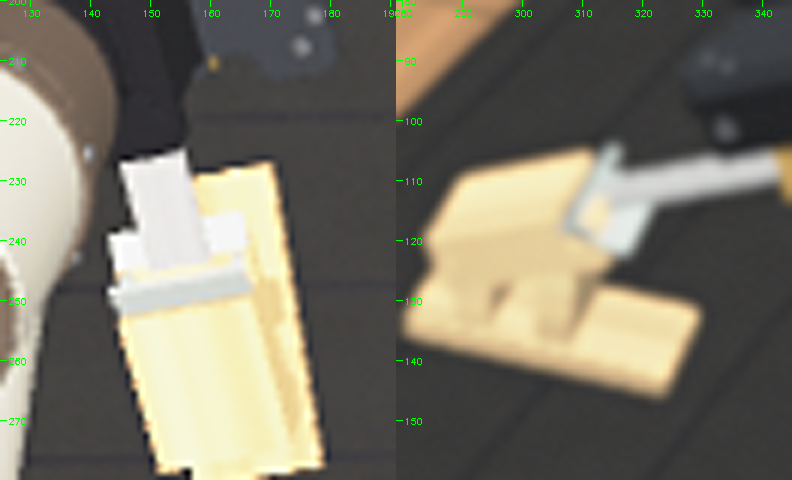

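The blade tip has entered the flared mouth, left of the holder's centre line at about (155,243). Joint 5 is getting close to its −9° limit, so I'll fit the arm geometry from the readings and see what j5 would be at the home pose.

```bash
cat > k.py <<'E'
from h import *
from scipy.optimize import least_squares,fsolve
D=[([-50.955,22.088,.3867,-.025,-68.413,-14.815],[.2563,-.5695,.2405],[-.0009,.0018,-1]),
([-18.7567,14.6973,-13.4984,-16.727,-44.0596,-47.8212],[.5232,-.2785,.2009],[.366,.087,-.926]),
([-13.0297,24.7863,-14.5557,-18.2448,-31.8987,-49.59],[.5889,-.2433,.1011],[.367,.085,-.926]),
([-10.86,18.5427,-2.3071,-13.6124,-46.0039,-58.0416],[.6433,-.232,.252],[.425,.091,-.901]),
([39.8515,18.3316,-23.3819,25.1724,-29.1955,-140.06],[.6227,.2537,.2052],[.408,.07,-.91]),
([36.4497,23.9953,-26.3771,33.8407,-20.4067,-147.24],[.655,.2494,.148],[.417,.066,-.907]),
([36.5648,22.1039,-33.2673,43.6436,-16.1431,-157.22],[.6257,.2514,.1395],[.42,.072,-.905])]
def wrist(q,x):
    a,h,L1,L2,e,o=x[:6];q1,q2,q3=np.radians(q[:3]);dp=q2-q3
    R=a+L1*np.sin(q2)+L2*np.cos(dp)+e*np.sin(dp);z=h+L1*np.cos(q2)-L2*np.sin(dp)+e*np.cos(dp)
    c,s=np.cos(q1),np.sin(q1);return np.array([c*R-s*o,s*R+c*o,z]),np.array([c*np.cos(dp),s*np.cos(dp),-np.sin(dp)])
f=lambda x:np.concatenate([wrist(q,x)[0]+x[6]*np.array(t)-p for q,p,t in D])
sol=least_squares(f,[0,.4,.4,.4,0,-.15,.2])
X=sol.x
def j5(p,R,q0):
    q=fsolve(lambda q:wrist(q,X)[0]+X[6]*R[:,2]-p,q0);F=wrist(q,X)[1]
    return q,np.degrees(np.arccos(F@R[:,2]))
if __name__=="__main__":
    print(X,np.abs(sol.fun).max())
    for q,p,t in D: print(q[4],np.degrees(np.arccos(wrist(q,X)[1]@np.array(t)/np.linalg.norm(t))))
    for pitch in(25,):
      for s in(.23,.2,.17,.1325): print(s,j5(NB+U(NY)*s,Rt(NY,pitch),[37,22,-33]))
    R=Rt(NY,25)
    for roll in(-10,-5,5,10):
        for k in(0,):
            R2=R@Ro.from_euler("x",roll,degrees=True).as_matrix();print("roll",roll,j5(NB+U(NY)*.1325,R2,[37,22,-33]))
    R=Rt(13.3,25);W=np.array([.4693,-.2715,.048]);print("wide",j5(W+U(13.3)*.1325,R,[-13,25,-15]))
E
python3 k.py
```

```text
[ 0.238   0.0222  0.4572  0.1773  0.0539 -0.1452  0.2205] 0.061316865372095936
-68.413 68.41128305650523
-44.0596 44.0557412383294
-31.8987 31.897446895772358
-46.0039 46.01485920785004
-29.1955 29.1844589646073
-20.4067 20.429861726255545
-16.1431 16.166633651247665
0.23 (array([ 36.8832,  24.9862, -21.5494]), np.float64(23.65961985808006))
0.2 (array([ 38.148 ,  22.9759, -30.6588]), np.float64(18.24718573086544))
0.17 (array([ 39.5326,  21.3209, -39.4804]), np.float64(14.155403673907836))
0.1325 (array([ 41.4585,  19.8144, -50.3841]), np.float64(13.046505063747494))
roll -10 (array([ 37.5752,  19.4716, -52.8256]), np.float64(9.323182135393676))
roll -5 (array([ 39.5552,  19.48  , -51.5849]), np.float64(9.455211920881228))
roll 5 (array([ 43.2617,  20.4574, -49.2236]), np.float64(17.936606544563375))
roll 10 (array([ 44.9457,  21.3885, -48.0997]), np.float64(23.15086395037755))
wide (array([-13.1917,  23.3807, -41.6982]), np.float64(11.09763712322214))
```

```bash
python3 - <<'E'
s=open('k.py').read()
a=s.index("def wrist");b=s.index('if __name__')
new='''
def fk(q,x):
    a,h,L1,L2,e,o=x[:6];q1,q2,q3,q4,q5=np.radians(q[:5]);dp=q2-q3
    R=a+L1*np.sin(q2)+L2*np.cos(dp)+e*np.sin(dp);z=h+L1*np.cos(q2)-L2*np.sin(dp)+e*np.cos(dp)
    A=Ro.from_euler("ZYXY",[q1,dp,SG*q4,-q5]).as_matrix()
    return Ro.from_euler("z",q1).apply([R,o,z])+A@x[6:9],A[:,0]
f=lambda x:np.concatenate([fk(q,x)[0]-p for q,p,t in D]+[1e-3*x])
best=None
for SG in(1,-1):
    s_=least_squares(f,[0,.3,.4,.4,0,-.1,.2,-.05,0]);
    e=max(np.linalg.norm(fk(q,s_.x)[1]-np.array(t)/np.linalg.norm(t)) for q,p,t in D)
    if best is None or e<best[0]: best=(e,SG,s_)
SG,sol=best[1:];X=sol.x
def ik(p,R,q0):
    g=lambda q:np.r_[fk(q,X)[0]-p,.3*(fk(q,X)[1]-R[:,2])]
    S=least_squares(g,q0);return S.x,S.cost
'''
main='''if __name__=="__main__":
    print(best[:2],X,np.abs(sol.fun).max())
    q=D[-1][0][:5]
    for s in(.2,.17,.15,.1325): q,c=ik(NB+U(NY)*s,Rt(NY,25),q);print(s,q,c)
    for roll in(-5,5,10): print(roll,ik(NB+U(NY)*.1325,Rt(NY,25)@Ro.from_euler("x",roll,degrees=True).as_matrix(),q))
    print("wide",ik(np.array([.4693,-.2715,.048])+U(13.3)*.1325,Rt(13.3,25),D[2][0][:5]))
'''
open('k.py','w').write(s[:a]+new+main)
E
python3 k.py
```

```text
Traceback (most recent call last):
  File "k.py", line 19, in <module>
    s_=least_squares(f,[0,.3,.4,.4,0,-.1,.2,-.05,0]);
  File "k.py", line 16, in <lambda>
    f=lambda x:np.concatenate([fk(q,x)[0]-p for q,p,t in D]+[1e-3*x])
                               ~~^^^^^
  File "k.py", line 14, in fk
    A=Ro.from_euler("ZYXY",[q1,dp,SG*q4,-q5]).as_matrix()
      ~~~~~~~~~~~~~^^^^^^^^^^^^^^^^^^^^^^^^^^
  File "scipy/spatial/transform/_rotation.pyx", line 1413, in scipy.spatial.transform._rotation.Rotation.from_euler
ValueError: Expected axis specification to be a non-empty string of upto 3 characters, got ZYXY
```

```bash
sed -i 's/A=Ro.from_euler("ZYXY",\[q1,dp,SG\*q4,-q5\]).as_matrix()/A=(Ro.from_euler("ZYX",[q1,dp,SG*q4])*Ro.from_euler("y",-q5)).as_matrix()/' k.py; python3 k.py
```

```text
(np.float64(0.00046260513262842945), -1) [ 0.0001  0.1605  0.565   0.4217 -0.     -0.      0.2874 -0.1598  0.    ] 0.0005649762520230282
0.2 [ 35.9767  22.5737 -34.0762  45.9533 -15.1968] 3.668396907707394e-13
0.17 [ 31.8014  20.9624 -41.8666  67.6294  -9.9871] 2.8949928179527607e-19
0.15 [ 25.9793  20.0567 -45.766   89.2924  -6.8859] 2.4120726762587535e-15
0.1325 [ 20.6558  19.5768 -47.3417 107.7226  -4.9244] 3.1309101038684476e-14
-5 (array([ 11.599 ,  19.7272, -43.4985, 131.8611,   4.2578]), np.float64(3.837005579452705e-05))
5 (array([ 30.0731,  20.1904, -47.058 ,  86.5291, -13.2949]), np.float64(1.5785975888854033e-17))
10 (array([ 35.483 ,  21.2738, -45.5561,  77.1555, -20.3113]), np.float64(2.126370501487791e-16))
wide (array([-14.3242,  24.0479, -14.7349, -22.5485, -30.7314]), np.float64(3.0704635766915072e-21))
```

The fit is accurate to 0.5 mm. With this tool orientation, j5 and j6 would hit their limits before home. So I'll insert part way, release, regrasp with a more vertical tool, and push home from there. First I check that this is reachable.

```bash
python3 - <<'E'
from k import *
q0=D[-1][0][:5]
for s in(.19,.18,.175): print(s,ik(NB+U(NY)*s+[0,0,.002],Rt(NY,25),q0)[0])
for p in(20,15,10,5,0):
    q,c=ik(NB+U(NY)*.1325,Rt(NY,p),[36,22,-33,10,-30]);print("home pitch",p,q,c, "s.18",ik(NB+U(NY)*.18,Rt(NY,p),q)[0])
WB=np.array([.4693,-.2715,.048])
for s in(.23,.18,.1325): print("wide",s,ik(WB+U(13.3)*s,Rt(13.3,25),D[2][0][:5])[0])
E
```

```text
0.19 [ 35.4922  21.9279 -36.2625  50.0937 -13.9719]
0.18 [ 34.3131  21.3895 -38.8828  56.7449 -12.2447]
0.175 [ 33.4939  21.1185 -40.191   60.7094 -11.3643]
home pitch 20 [ 39.7142  21.2404 -38.0032  37.2236 -16.5304] 4.773806124592244e-16 s.18 [ 39.2502  23.3213 -27.7288  25.2532 -23.4419]
home pitch 15 [ 41.1546  22.8676 -28.491   17.4887 -26.8707] 6.208125867289913e-15 s.18 [ 39.1328  24.887  -20.0881  13.7164 -32.6628]
home pitch 10 [ 40.3775  24.4718 -21.7708   8.8333 -35.4743] 4.372304011909663e-17 s.18 [ 38.2664  26.5845 -13.9481   7.3308 -40.9136]
home pitch 5 [ 39.2466  26.2379 -16.1558   3.6138 -43.3193] 8.630900951554435e-15 s.18 [ 37.2433  28.4604  -8.5144   3.0987 -48.6391]
home pitch 0 [ 38.0735  28.1768 -11.1142  -0.     -50.709 ] 2.328334673726535e-23 s.18 [ 36.2123  30.5069  -3.4764  -0.     -56.0167]
wide 0.23 [ -9.8155  26.647   -5.0445 -16.3112 -36.2102]
wide 0.18 [-11.9264  25.122  -10.3252 -19.2217 -33.1683]
wide 0.1325 [-14.3242  24.0479 -14.7349 -22.5485 -30.7314]
```

>>> drive_tool:
  steps: [0,0,0,0.004,0,0.002,0,0,0,0,0.004,0,0.002,0,0,0,0,0.004,0,0,0,0,0,0,0,0,0,0]

```text
time_s: 7.33
tcp_pos: [0.6189, 0.2506, 0.1313]
ee_rot: [[-0.891, -0.166, 0.421], [-0.149, 0.986, 0.073], [-0.428, 0.002, -0.904]]
wrist_force: [-0.5, -0.8, -0.7]
gripper_width: 0.295
gripper_force: 30.0
```

```bash
python3 - <<'E'
from h import *
st();R=Rt(NY,25);plan(NB+U(NY)*.1325,R)
E
```

```text
7.3333 [0.6189 0.2506 0.1313] F [-0.5124 -0.8082 -0.7322] w 0.2947594168277443 29.965875344350934 q [  35.1951   21.9485  -36.4064   51.5874  -13.5006 -164.2869]
turn [0.0028 0.0057 0.0002] rows>= 0.0507059125340607 | shift after turn (target axes) [ 0.0608 -0.0017  0.0018] | in present axes [ 0.0608 -0.0017  0.0015] rows>= 1.4594370177012395
```

>>> drive_tool:
  steps: [0,0.003,0,0.003,-0.0005,0,0,0,0.003,0,0.003,-0.0005,0,0,0,0,0,0.003,-0.0005,0,0,0,0,0,0.003,0,0,0,0,0,0,0.002,0,0,0,0,0,0,0,0,0,0]

```text
time_s: 7.83
tcp_pos: [0.6063, 0.2471, 0.1251]
ee_rot: [[-0.894, -0.166, 0.416], [-0.15, 0.986, 0.073], [-0.422, 0.003, -0.907]]
wrist_force: [-0.6, -0.4, -1.3]
gripper_width: 0.292
gripper_force: 30.0
```

```bash
python3 - <<'E'
from h import *
st();R=Rt(NY,25);plan(NB+U(NY)*.1325,R)
E
```

```text
7.8333 [0.6063 0.2471 0.1251] F [-0.6459 -0.3784 -1.2777] w 0.29249520483249747 29.980514058843255 q [  34.1402   21.3091  -39.259    57.4411  -11.8395 -169.4462]
turn [ 0.0032 -0.0009  0.    ] rows>= 0.026824607613170647 | shift after turn (target axes) [ 0.0464 -0.0003  0.0016] | in present axes [ 0.0464 -0.0003  0.0017] rows>= 1.1124286124718221
```

>>> drive_tool:
  steps: [0,0,0,0,0,0,0.6,0,0,0,0,0,0,0.6,0,0,0,0,0,0,0.6,0,0,0,0,0,0,0.6,0,0.052,0,0,0,0,0.6,0,0.052,0,0,0,0,0.6,0,0.052,0,0,0,0,0.6,0,0.052,0,0,0,0,0.6,0,0.052,0,0,0,0,0.6,0,0,0,0,0,0,0.6]

```text
time_s: 8.67
tcp_pos: [0.6187, 0.2427, 0.1316]
ee_rot: [[-0.956, -0.155, 0.249], [-0.153, 0.988, 0.03], [-0.25, -0.009, -0.968]]
wrist_force: [0.4, 0.1, 0.6]
gripper_width: 0.603
gripper_force: 0.0
```

```bash
python3 - <<'E'
from h import *
st();R=Rt(NY,10);plan(NB+U(NY)*.18,R)
t=r.capture("top");s=r.capture("scene");cv2.imwrite("pics/t4.png",t)
cv2.imwrite("pics/c8.png",np.hstack([crop(t,150,215,66,90,6),crop(s,345,110,100,80,4.0 and 5)[:540]] ) if 0 else crop(s,350,110,130,90,6))
E
```

```text
8.6667 [0.6187 0.2427 0.1316] F [0.4331 0.0911 0.5743] w 0.6026493831388198 0.0 q [  38.3239   25.304   -17.7325   13.093   -35.2304 -129.2589]
turn [-0.0112  0.0783 -0.0077] rows>= 0.6362337768171088 | shift after turn (target axes) [0.0109 0.0061 0.0057] | in present axes [0.0114 0.0061 0.0048] rows>= 0.3300394054543294
```

View pics/c8.png

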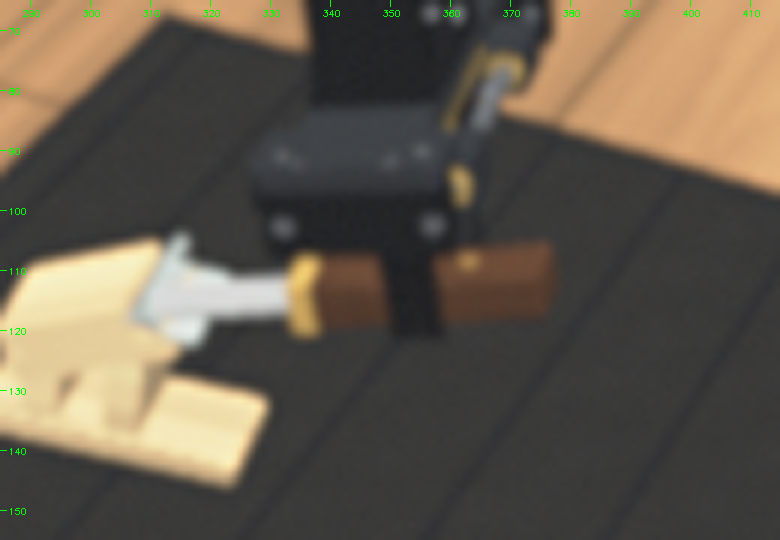

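That crop shows the narrow scraper resting in its slot: ferrule at (335,114), handle end at (375,112), fingers straddling the handle. It was also the last picture my viewing budget allows, and from here I work from numbers alone.

```bash
python3 - <<'E'
from h import *
n=Rt(NY,25)[:,1];u=np.array([n[1],-n[0],0]);lat=NB@n
def onplane(u0,v0,off=0):
    c,d=ray("scene",u0,v0);X=c+d*((lat+off-c@n)/(d@n));return X
A=onplane(335.5,114);B=onplane(374.5,112.3)
print(A,B,"pitch",np.degrees(np.arctan2((B-A)[2],(B-A)@u)),"len",np.linalg.norm(B-A))
# near-side bottom edge of handle
A=onplane(339,120,-.013);B=onplane(376,117,-.013);print("bottom edge",A,B,np.degrees(np.arctan2((B-A)[2],(B-A)@u)))
s0=(NB@u);print("ferrule along rel slot bottom",(A@u-s0),"expect seat .085cos")
E
```

```text
[0.5653 0.24   0.0942] [0.6614 0.2561 0.1235] pitch 16.71580010209374 len 0.10176517339469962
bottom edge [0.5808 0.2294 0.0877] [0.6706 0.2444 0.1199] 19.488227637355607
ferrule along rel slot bottom 0.13343112397542312 expect seat .085cos
```

```bash
python3 - <<'E'
from k import *
N=-Rt(NY,25)[:,2];P=NB+U(NY)*.07-.00175*N
g=P+U(NY,18)*.105;print(g);plan(g,Rt(NY,5))
q=ik(g,Rt(NY,5),[38,25,-17,13,-35])[0];print(q)
E
```

```text
[0.6089 0.2473 0.1084]
turn [-0.0142  0.1636 -0.0079] rows>= 1.3156053720550878 | shift after turn (target axes) [0.0082 0.008  0.0209] | in present axes [0.0115 0.0082 0.0191] rows>= 0.5709240252285751
[ 37.2026  29.4911  -9.3303   3.1865 -46.7936]
```

>>> drive_tool:
  steps: [0,0,0,0,0.008,0,0.6,-0.007,0.082,-0.004,0,0,0,0.6,-0.007,0.082,-0.004,0,0,0,0.6,0,0,0,0.004,0,0.01,0.6,0,0,0,0.004,0,0.01,0.6,0,0,0,0,0,0,0.6]

```text
time_s: 9.27
tcp_pos: [0.6063, 0.2457, 0.1064]
ee_rot: [[-0.983, -0.165, 0.08], [-0.164, 0.986, 0.01], [-0.08, -0.003, -0.997]]
wrist_force: [-0.7, 0.7, 0.0]
gripper_width: 0.597
gripper_force: 0.0
```

```bash
python3 - <<'E'
from h import *
st();plan([.6089,.2473,.1084],Rt(NY,5))
E
```

```text
9.2667 [0.6063 0.2457 0.1064] F [-0.6714  0.7487  0.0462] w 0.5974540802191989 0.0 q [  37.2184   29.5426   -9.5381    3.1416  -46.9699 -119.7964]
turn [-0.0031 -0.007  -0.0001] rows>= 0.06100595903279066 | shift after turn (target axes) [-0.0029  0.0011 -0.0017] | in present axes [-0.0029  0.0011 -0.0018] rows>= 0.08636171817270961
```

Close enough, so I close, then rotate +7° about the lip.

>>> drive_tool:
  steps: [-0.003,-0.007,0,-0.003,0.001,0,0,0,0,0,0,0,0,0,0,0,0,0,0,0,0,0,0,0,0,0,0,0,0,0,0,0,0,0,0,0,0,0,0,0,0,0,0,0,0,0,0,0,0]

```text
time_s: 9.85
tcp_pos: [0.6117, 0.2487, 0.1099]
ee_rot: [[-0.982, -0.166, 0.091], [-0.165, 0.986, 0.018], [-0.093, 0.003, -0.996]]
wrist_force: [0.6, 0.4, 0.4]
gripper_width: 0.293
gripper_force: 30.0
```

```bash
python3 - <<'E'
from h import *
st();s=r.sense();N=-Rt(NY,25)[:,2];P=NB+U(NY)*.07-.00175*N
d=s["tcp_pos"]-P;dm=Ro.from_rotvec(-np.radians(7)*Rt(NY,25)[:,1]).apply(d)
print("rel slot frame along/normal after turn",dm@U(NY)+.07,dm@N-.00175, dm@Rt(NY,25)[:,1])
print(s["ee_rot"].T@(dm-d)); plan(P+dm,Rt(NY,12))
E
```

```text
9.85 [0.6117 0.2487 0.1099] F [0.5531 0.4034 0.3569] w 0.2932521012679152 29.994279993698 q [  37.1535   29.5143   -9.0581    3.1911  -46.6541 -119.711 ]
rel slot frame along/normal after turn 0.17830315244971828 -0.0012463899993418028 0.0009666103017815231
[ 0.0037  0.     -0.0127]
turn [ 0.0031 -0.1162  0.0003] rows>= 0.9300438433419236 | shift after turn (target axes) [ 0.0022 -0.     -0.013 ] | in present axes [ 0.0037  0.     -0.0127] rows>= 0.31711370575833736
```

>>> drive_tool:
  steps: [0,-0.03,0,0.001,0,-0.0035,0,0,-0.03,0,0.001,0,-0.0035,0,0,-0.03,0,0.001,0,-0.0035,0,0,-0.03,0,0.001,0,-0.0035,0,0,0,0,0,0,0,0]

```text
time_s: 10.27
tcp_pos: [0.6044, 0.2472, 0.123]
ee_rot: [[-0.964, -0.166, 0.207], [-0.162, 0.986, 0.038], [-0.211, 0.003, -0.978]]
wrist_force: [-1.3, 1.2, -1.3]
gripper_width: 0.297
gripper_force: 30.0
```

>>> drive_tool:
  steps: [0,0,0,0.0039,0,0.0009,0,0,0,0,0.0039,0,0.0009,0,0,0,0,0.0039,0,0.0009,0,0,0,0,0,0,0,0]

```text
time_s: 10.6
tcp_pos: [0.5942, 0.2456, 0.1169]
ee_rot: [[-0.964, -0.165, 0.206], [-0.161, 0.986, 0.037], [-0.209, 0.003, -0.978]]
wrist_force: [-0.6, 1.4, -0.7]
gripper_width: 0.301
gripper_force: 30.0
```

```bash
python3 - <<'E'
from h import *
st();s=r.sense();R=Rt(NY,25);d=s["tcp_pos"]-NB;print("along,lat,normal",d@U(NY),d@R[:,1],-d@R[:,2],"F",-s["wrist_force"]@R[:,0],s["wrist_force"]@R[:,1],-s["wrist_force"]@R[:,2],"M",s["moment"]);plan(s["tcp_pos"],Rt(NY,12.3))
E
```

```text
10.6 [0.5942 0.2456 0.1169] F [-0.5731  1.3944 -0.729 ] w 0.3014146781083849 30.002956436946988 q [  39.3289   25.2036  -18.9333   10.0538  -35.694  -127.4787]
along,lat,normal 0.16439203503532343 0.0007416709973088811 -0.000618825881061609 F -0.6118180416740658 1.469824140018806 -0.5191058561290065 M [ 0.2232  0.6602 -0.0189]
turn [ 0.0026 -0.0039 -0.0002] rows>= 0.0372378289509288 | shift after turn (target axes) [0. 0. 0.] | in present axes [0. 0. 0.] rows>= 0.0
```

>>> drive_tool:
  steps: [0,0,0,0.0039,0,0.0009,0,0,0,0,0.0039,0,0.0009,0,0,0,0,0.0039,0,0.0009,0,0,0,0,0.0039,0,0.0009,0,0,0,0,0.0039,0,0.0009,0,0,0,0,0,0,0,0]

```text
time_s: 11.1
tcp_pos: [0.5762, 0.2426, 0.1088]
ee_rot: [[-0.964, -0.166, 0.207], [-0.161, 0.986, 0.037], [-0.21, 0.003, -0.978]]
wrist_force: [-1.6, 1.5, -1.2]
gripper_width: 0.298
gripper_force: 30.0
```

>>> drive_tool:
  steps: [0,0,0,0.0029,0,0.0007,0,0,0,0,0.0029,0,0.0007,0,0,0,0,0,0,0,0]

```text
time_s: 11.35
tcp_pos: [0.5713, 0.2418, 0.1064]
ee_rot: [[-0.964, -0.166, 0.207], [-0.161, 0.986, 0.038], [-0.21, 0.003, -0.978]]
wrist_force: [-1.5, 1.3, -1.3]
gripper_width: 0.295
gripper_force: 30.0
```

```bash
cat >> h.py <<'E'
def slot(B,yaw):
    s=r.sense();R=Rt(yaw,25);d=s["tcp_pos"]-B;f=s["wrist_force"]
    print("t",s["time_s"],"along,lat,normal",np.round([d@U(yaw),d@R[:,1],-d@R[:,2]],4),"F",np.round([-f@R[:,0],f@R[:,1],-f@R[:,2]],1),"M",s["moment"],"q",s["joints"],"w",s["gripper_width"])
E
python3 -c "
from h import *
slot(NB,NY)"
```

```text
t 11.35 along,lat,normal [ 0.1389  0.0008 -0.0003] F [-1.7  1.5 -0.7] M [ 0.3308  0.7715 -0.0793] q [  40.4975   24.0623  -23.2918   11.3329  -32.6153 -130.0003] w 0.295134318419497
```

>>> drive_tool:
  steps: [0,0,0,0.0025,0,0.0006,0,0,0,0,0.0025,0,0.0006,0,0,0,0,0,0,0,0]

```text
time_s: 11.6
tcp_pos: [0.5699, 0.2427, 0.1067]
ee_rot: [[-0.962, -0.169, 0.214], [-0.164, 0.986, 0.041], [-0.218, 0.005, -0.976]]
wrist_force: [6.6, -0.8, 1.5]
gripper_width: 0.298
gripper_force: 30.0
```

```bash
python3 -c "
from h import *
slot(NB,NY)"
```

```text
t 11.6 along,lat,normal [0.1379 0.0019 0.0004] F [ 6.4 -1.9 -1.3] M [-0.1888 -1.3761  0.0618] q [  40.6853   23.8182  -23.9285   11.8361  -31.8437 -130.4842] w 0.2975939245463492
```

>>> drive_tool:
  steps: [0,0,0,0.002,0,0.0005,0,0,0,0,0.002,0,0.0005,0,0,0,0,0,0,0,0]

```text
time_s: 11.85
tcp_pos: [0.5693, 0.2436, 0.1074]
ee_rot: [[-0.96, -0.172, 0.22], [-0.166, 0.985, 0.045], [-0.225, 0.007, -0.974]]
wrist_force: [12.6, -1.8, 4.9]
gripper_width: 0.295
gripper_force: 30.1
```

```bash
python3 - <<'E'
from h import *
slot(NB,NY)
t=r.capture("top");s=r.capture("scene");cv2.imwrite("pics/t5.png",t);cv2.imwrite("pics/s5.png",s)
def yel(im,box,n):
    h=cv2.cvtColor(im,cv2.COLOR_BGR2HSV);u0,v0,u1,v1=box
    m=(h[...,0]>15)&(h[...,0]<32)&(h[...,1]>115)&(h[...,2]>120);k=np.zeros(m.shape,bool);k[v0:v1,u0:u1]=1;m=(m&k).astype(np.uint8)
    N,l,st_,c=cv2.connectedComponentsWithStats(m)
    for i in range(1,N):
        if st_[i,4]>3: print(n,st_[i],c[i])
yel(cv2.imread("pics/top0.png"),(340,210,390,240),"top0 wide")
yel(cv2.imread("pics/scene0.png"),(205,225,230,260),"scene0 wide")
yel(t,(135,200,180,250),"top now");yel(s,(300,90,400,130),"scene now")
E
```

```text
t 11.85 along,lat,normal [0.1378 0.0029 0.0012] F [13.1 -3.9 -0.7] M [-0.7593 -3.1991  0.1668] q [  40.8169   23.6074  -24.3975   12.2686  -31.2008 -130.8756] w 0.2952584734393388
top0 wide [357 219  14   8  57] [363.4912 223.1053]
scene0 wide [214 237   9  16  65] [217.9692 244.1692]
top now [158 200   2   3   4] [158.25 200.75]
scene now [344 103   4   3   8] [345.5 104. ]
scene now [319 110   5  10  29] [320.6897 114.5862]
```

```bash
python3 - <<'E'
from h import *
def pl(px,yaw,lat):
    n=Rt(yaw,25)[:,1];c,d=ray("scene",*px);return c+d*((lat-c@n)/(d@n))
def hor(yaw): a=np.radians(yaw);return np.array([np.cos(a),np.sin(a),0])
# wide: scraper lateral -.371+bias ; narrow lat
W=pl((217.97,244.17),13.3,-.371);N=pl((320.69,114.59),NY,.1437)
print("wide ferrule",W,"narrow",N)
cw=onz("scene",225,284,.012);cn=onz("scene",324,142.5,.012);print(cw,cn)
print("ferrule behind base front: wide",cw@hor(13.3)-W@hor(13.3),"narrow",cn@hor(NY)-N@hor(NY))
print("tri wide",tri((217.97,244.17),(363.49,223.1)))
# refine: base front corner (rightmost-lowest bright point) in both from masks
im=cv2.imread("pics/scene0.png");m=(im.min(2)>110).astype(np.uint8)
for n,(u,v) in dict(w=(225,284),n=(324,142)).items(): print(n);print(im[v-5:v+6,u-4:u+5].min(2))
E
```

```text
wide ferrule [ 0.5461 -0.2521  0.083 ] narrow [0.5265 0.2338 0.0824]
[ 0.5779 -0.2851  0.012 ] [0.5512 0.2154 0.012 ]
ferrule behind base front: wide 0.02338295297816151 narrow 0.0212984385836138
tri wide (array([ 0.5453, -0.2518,  0.082 ]), np.float64(0.000708535749263324))
w
[[201 201 202 202 194 167 127  89  65]
 [198 197 200 199 184 150 110  78  61]
 [184 186 193 194 173 132  93  70  58]
 [161 167 178 180 160 117  80  62  57]
 [146 152 158 160 141 102  70  58  55]
 [127 134 139 140 124  91  64  56  56]
 [ 86  94 102 109  99  77  59  55  56]
 [ 54  57  64  71  71  62  57  57  57]
 [ 46  48  53  55  57  56  57  57  57]
 [ 49  53  55  56  56  57  57  56  58]
 [ 53  56  57  57  57  56  57  56  57]]
n
[[185 184 184 183 181 170 144 103  71]
 [186 186 187 187 183 167 130  88  62]
 [187 187 188 187 179 153 111  73  58]
 [187 188 189 186 170 135  91  63  56]
 [178 184 189 186 159 114  74  57  55]
 [159 168 177 171 142  97  64  56  55]
 [142 149 152 142 115  79  57  55  56]
 [125 129 131 119  93  65  55  55  57]
 [ 91  99 104  96  76  59  56  57  56]
 [ 63  69  73  69  61  58  56  57  58]
 [ 55  56  57  57  56  56  58  57  58]]
```

The stop is solid: 13 N with no further travel. The ferrule matches the seated geometry within 2 mm, so the narrow scraper is home. I'll ease the push, release and lift away.

>>> drive_tool:
  steps: [0,0,0,-0.002,0,-0.0005,0,0,0,0,0,0,0,0.7,0,0,0,0,0,0,0.7,0,0,0,0,0,0,0.7,0,0,0,0,0,0,0.7,0,0,0,0,0,0,1,0,0,0,0,0,-0.03,1,0,0,0,0,0,-0.04,1,0,0,0,0,0,-0.04,1,0,0,0,0,0,-0.04,1]

```text
time_s: 12.78
tcp_pos: [0.5333, 0.2349, 0.2511]
ee_rot: [[-0.964, -0.166, 0.206], [-0.162, 0.986, 0.037], [-0.209, 0.002, -0.978]]
wrist_force: [1.1, 0.3, -0.1]
gripper_width: 0.892
gripper_force: 0.0
```

```bash
python3 - <<'E'
from h import *
slot(NB,NY);print(r.sense()["tcp_pos"])
# wide scraper, top0: handle z=.022 top face; blade z=.0125
t=cv2.imread("pics/top0.png")
e=onz("top",285.5,210.3,.022);a=onz("top",279,221.7,.022);b=onz("top",272.7,234.8,.022)
print("end",e,"riv",a,b)
# blade white mask
h=cv2.cvtColor(t,cv2.COLOR_BGR2HSV);m=((h[...,1]<40)&(h[...,2]>170)).astype(np.uint8);k=np.zeros_like(m);k[235:295,232:285]=1;m*=k
c=max(cv2.findContours(m,0,2)[0],key=cv2.contourArea);rc=cv2.minAreaRect(c);bx=cv2.boxPoints(rc);print(rc)
Q=np.array([onz("top",*p,.0125) for p in bx]);print(Q,np.linalg.norm(np.diff(Q,axis=0),axis=1),"c",Q.mean(0))
c0=Q.mean(0)
for p in(a,b,e): d=p-c0;print("yaw from blade centre",np.degrees(np.arctan2(d[1],d[0])),np.linalg.norm(d[:2]))
print("tri rivets")
s=cv2.imread("pics/scene0.png")
hs=cv2.cvtColor(s,cv2.COLOR_BGR2HSV);my=((hs[...,0]>12)&(hs[...,0]<32)&(hs[...,1]>90)&(hs[...,2]>120)).astype(np.uint8);k=np.zeros_like(my);k[180:222,250:292]=1
N,l,S,C=cv2.connectedComponentsWithStats(my*k);print(S[1:],C[1:])
E
```

```text
t 12.7833 along,lat,normal [0.1651 0.0002 0.1472] F [ 1.   0.1 -0.5] M [-0.0439  0.2813 -0.0303] q [  42.8726   12.0851  -16.3814    8.3151  -51.6334 -127.9233] w 0.8920127107484136
[0.5333 0.2349 0.2511]
end [ 0.5832 -0.0727  0.022 ] riv [ 0.5557 -0.0565  0.022 ] [ 0.5241 -0.0407  0.022 ]
((257.1000061035156, 265.300048828125), (24.59674644470215, 36.224300384521484), 26.56505012512207)
[[ 0.4259  0.045   0.0125]
 [ 0.5038  0.0048  0.0125]
 [ 0.4762 -0.0484  0.0125]
 [ 0.3986 -0.008   0.0125]] [0.0877 0.0599 0.0876] c [ 0.4511 -0.0016  0.0125]
yaw from blade centre -27.673473336023374 0.11806253691480922
yaw from blade centre -28.167662743499655 0.08281075045939239
yaw from blade centre -28.27916822478105 0.149999210152168
tri rivets
[[254 183  11  11  50]
 [265 192   6   5  22]
 [274 201   5   5  19]] [[258.76   187.04  ]
 [267.7273 194.2273]
 [275.7895 203.3684]]
```

```bash
python3 - <<'E'
from h import *
A,ga=tri((275.79,203.37),(279,221.7));B,gb=tri((267.73,194.23),(272.7,234.8));print(A,ga,B,gb)
d=A-B;print(np.degrees(np.arctan2(d[1],d[0])))
g=np.array([.531,-.0445,.021]);R=Rt(-27.4,0);plan(g+[0,0,.08],R)
E
```

```text
[ 0.5572 -0.0554  0.0231] 0.0038619185550916283 [ 0.5257 -0.0396  0.0232] 0.004080953958253365
-26.682400003879483
turn [0.0698 0.2028 0.6425] rows>= 5.420344423746509 | shift after turn (target axes) [-0.1265 -0.2491  0.1501] | in present axes [ 0.0789 -0.2754  0.1361] rows>= 7.606052001970538
```

>>> drive_tool:
  steps: [0,0,0,0,-0.0395,0,1,0,0,0,0,-0.0395,0,1,0,0,0,0,-0.0395,0,1,0,0,0,0,-0.0395,0,1,0.0116,0.0338,0.107,0,-0.03,0,1,0.0116,0.0338,0.107,0,-0.03,0,1,0.0116,0.0338,0.107,0,-0.02,0,1,0.0116,0.0338,0.107,0,-0.02,0,1,0.0116,0.0338,0.107,0,-0.01,0,1,0.0116,0.0338,0.107,0,0,0,1]

```text
time_s: 13.62
tcp_pos: [0.5595, -0.0313, 0.248]
ee_rot: [[-0.884, 0.467, -0.002], [0.467, 0.884, 0.001], [0.002, 0.0, -1.0]]
wrist_force: [0.8, 0.3, -0.4]
gripper_width: 1.001
gripper_force: 0.0
```

```bash
python3 - <<'E'
from h import *
st();plan([.5319,-.0428,.081],Rt(-27.2,0))
E
```

```text
13.6167 [ 0.5595 -0.0313  0.248 ] F [ 0.8115  0.2825 -0.3697] w 1.0013834129347694 0.0 q [  13.3184   15.544    -8.0977   -0.0909  -66.4387 -131.1033]
turn [ 0.0002 -0.002  -0.0108] rows>= 0.0882788693626346 | shift after turn (target axes) [ 0.0193 -0.0228  0.167 ] | in present axes [ 0.0188 -0.0231  0.167 ] rows>= 4.068499635865712
```

>>> drive_tool:
  steps: [0,0,-0.011,0.0095,-0.0115,0.03,1,0,0,0,0.0095,-0.0115,0.035,1,0,0,0,0,0,0.035,1,0,0,0,0,0,0.035,1,0,0,0,0,0,0.032,1,0,0,0,0,0,0.02,1,0,0,0,0,0,0,1]

```text
time_s: 14.2
tcp_pos: [0.5297, -0.0416, 0.0566]
ee_rot: [[-0.892, 0.451, -0.009], [0.451, 0.892, -0.0], [0.008, -0.004, -1.0]]
wrist_force: [-0.3, -0.3, 0.4]
gripper_width: 1.0
gripper_force: 0.0
```

```bash
python3 - <<'E'
from h import *
st();plan([.5319,-.0428,.0215],Rt(-27.2,0))
E
```

```text
14.2 [ 0.5297 -0.0416  0.0566] F [-0.3385 -0.2704  0.3687] w 1.0003114029038673 0.0 q [  12.9528   25.4351  -25.2616   -0.1598  -39.819  -129.6411]
turn [-0.0044 -0.008   0.0068] rows>= 0.09127970836614799 | shift after turn (target axes) [-0.0025 -0.      0.0351] | in present axes [-0.0028  0.0001  0.0351] rows>= 0.8444493130597314
```

>>> drive_tool:
  steps: [-0.004,-0.008,0.007,-0.003,0,0.015,1,0,0,0,0,0,0.015,1,0,0,0,0,0,0.005,1,0,0,0,0,0,0,0,0,0,0,0,0,0,0,0,0,0,0,0,0,0,0,0,0,0,0,0,0,0,0,0,0,0,0,0,0,0,0,0,0,0,0]

```text
time_s: 14.95
tcp_pos: [0.5367, -0.0424, 0.0269]
ee_rot: [[-0.89, 0.456, 0.012], [0.456, 0.89, 0.001], [-0.01, 0.007, -1.0]]
wrist_force: [-0.3, 0.1, 0.4]
gripper_width: 0.63
gripper_force: 0.0
```

>>> drive_tool:
  steps: [0,0,0,0,0,0,0,0,0,0,0,0,0,0,0,0,0,0,0,0,0,0,0,0,0,0,0,0,0,0,0,0,0,0,0]

```text
time_s: 15.37
tcp_pos: [0.5363, -0.0425, 0.0262]
ee_rot: [[-0.89, 0.456, 0.01], [0.456, 0.89, 0.001], [-0.009, 0.006, -1.0]]
wrist_force: [0.6, -0.2, 0.6]
gripper_width: 0.297
gripper_force: 30.0
```

```bash
python3 - <<'E'
from h import *
st();print(r.sense()["ee_rot"],r.sense()["moment"])
E
```

```text
15.3667 [ 0.5363 -0.0425  0.0262] F [ 0.5963 -0.1544  0.6298] w 0.2972218223313282 29.986432492733 q [  12.7902   28.2459  -26.5696    0.12    -34.6008 -130.0472]
[[-0.8897  0.4564  0.0102]
 [ 0.4565  0.8897  0.0011]
 [-0.0086  0.0056 -0.9999]] [-0.1252 -0.0056  0.0194]
```

>>> drive_tool:
  steps: [0,0,0,0,0,0,0.45,0,0,0,0,0,0,0.45,0,0,0,0,0,0.0025,0.45,0,0,0,0,0,0.0025,0.45,0,0,0,0,0,0,0,0,0,0,0,0,0,0,0,0,0,0,0,0,0,0,0,0,0,0,0,0,0,0,0,0,0,0,0]

```text
time_s: 16.12
tcp_pos: [0.5364, -0.0424, 0.0212]
ee_rot: [[-0.89, 0.456, 0.01], [0.456, 0.89, 0.001], [-0.009, 0.006, -1.0]]
wrist_force: [-0.3, 0.2, -1.4]
gripper_width: 0.298
gripper_force: 30.0
```

```bash
python3 - <<'E'
from h import *
st();s=r.sense();R=s["ee_rot"];print(R)
A,B=np.array([.5572,-.0554,.0225]),np.array([.5257,-.0396,.0225])
for q in(A,B): print("rivet in tool",R.T@(q-s["tcp_pos"]))
print("pitch of tool rel. flat",np.degrees(np.arcsin(-R[2,0])),"roll",np.degrees(np.arcsin(R[2,1])))
E
```

```text
16.1167 [ 0.5364 -0.0424  0.0212] F [-0.2786  0.1574 -1.426 ] w 0.29762202542734534 29.982831180095673 q [  12.7903   28.7153  -26.7681    0.1136  -33.915  -130.0453]
[[-0.8897  0.4565  0.0105]
 [ 0.4565  0.8897  0.0012]
 [-0.0088  0.0059 -0.9999]]
rivet in tool [-0.0244 -0.002  -0.0011]
rivet in tool [ 0.0108 -0.0024 -0.0014]
pitch of tool rel. flat 0.5018577265093987 roll 0.33767763291021546
```

```bash
python3 - <<'E'
from h import *
t=r.capture("top");s=r.capture("scene");cv2.imwrite("pics/t6.png",t);cv2.imwrite("pics/s6.png",s)
def cont(im,box,th=120):
    u0,v0,u1,v1=box;k=6;g=cv2.resize(im[v0:v1,u0:u1],None,fx=k,fy=k,interpolation=cv2.INTER_CUBIC)
    m=(g.max(2)>th).astype(np.uint8);c=max(cv2.findContours(m,0,2)[0],key=cv2.contourArea)
    p=cv2.approxPolyDP(c,6,True)[:,0];return (p+.5)/k-.5+[u0,v0]
print("top wide",cont(t,(325,200,400,285)).round(1).tolist())
print("top narrow",cont(t,(135,215,190,290)).round(1).tolist())
print("scene wide",cont(s,(160,210,248,295)).round(1).tolist())
E
```

```text
top wide [[371.2, 213.4], [338.2, 221.6], [337.2, 222.9], [350.8, 272.6], [382.9, 264.4], [388.2, 258.6], [382.9, 229.8], [380.9, 228.1], [378.9, 220.4], [373.4, 220.9]]
top narrow [[144.9, 214.6], [143.1, 217.8], [145.8, 217.1], [145.4, 218.9], [146.8, 219.1], [146.2, 222.1], [148.4, 224.2], [149.2, 232.9], [153.2, 229.4], [152.1, 246.9], [154.1, 256.1], [157.2, 263.9], [162.9, 271.8], [161.9, 272.4], [151.6, 256.8], [149.6, 248.6], [151.1, 235.1], [146.8, 234.4], [146.4, 237.4], [142.6, 238.8], [143.9, 246.9], [142.4, 248.2], [150.6, 278.1], [155.8, 277.4], [156.8, 281.4], [161.9, 281.1], [159.9, 289.4], [189.4, 289.4], [189.4, 220.4], [153.6, 228.9], [154.9, 224.6], [151.9, 214.6]]
scene wide [[240.6, 248.9], [238.4, 247.1], [220.9, 242.6], [227.9, 227.6], [226.4, 225.9], [217.4, 223.8], [216.8, 219.6], [213.1, 221.1], [208.9, 219.8], [187.2, 222.1], [184.1, 224.9], [167.1, 253.9], [166.9, 256.4], [169.9, 260.1], [167.1, 269.1], [173.2, 272.8], [224.9, 285.4]]
```

```bash
python3 - <<'E'
from h import *
Q={k:onz("top",*p,.012) for k,p in dict(fl=(337.6,222.2),fr=(371.9,213.4),rl=(350.8,272.8),rmid=(382.9,264.4)).items()}
d=Q["fl"]-Q["fr"];print("front yaw",np.degrees(np.arctan2(-d[0],d[1]))*-1 if 0 else np.degrees(np.arctan2(-d[0],d[1])),np.linalg.norm(d))
d=Q["fl"]-Q["rl"];print("side yaw",np.degrees(np.arctan2(d[1],d[0])),np.linalg.norm(d))
d=Q["rl"]-Q["rmid"];print("rear yaw",np.degrees(np.arctan2(-d[0],d[1])))
for W in(13.5,14.5):
    n=Rt(W,25)[:,1];u=np.array([n[1],-n[0],0]);print(W)
    for k in Q: print(k,"along %.4f lat %.4f"%(Q[k]@u,Q[k]@n))
    for k,p,z in(("roof R front",(383.6,235),.083),("roof R rear",(388.2,258.6),.07),("roof L front",(347.8,243.6),.083),("lip R",(378.9,220.4),.075),("strip R",(382.9,229.8),.089),("lip L",(343,225.5),.075)):
        X=onz("top",*p,z);print(k,"along %.4f lat %.4f"%(X@u,X@n))
# scene base front edge
a=onz("scene",240.8,249,.010);b=onz("scene",225.5,285.2,.0);print("scene",a,b)
E
```

```text
front yaw 13.400299988022724 0.08759337188990513
side yaw 13.234299013626634 0.12727252954075516
rear yaw 13.363075924172263
13.5
fl along 0.4909 lat -0.3235
fr along 0.4908 lat -0.4111
rl along 0.3636 lat -0.3229
rmid along 0.3634 lat -0.4044
roof R front along 0.4328 lat -0.4102
roof R rear along 0.3770 lat -0.4088
roof L front along 0.4345 lat -0.3246
lip R along 0.4684 lat -0.4102
strip R along 0.4448 lat -0.4105
lip L along 0.4778 lat -0.3257
14.5
fl along 0.4852 lat -0.3321
fr along 0.4835 lat -0.4196
rl along 0.3579 lat -0.3292
rmid along 0.3563 lat -0.4107
roof R front along 0.4256 lat -0.4177
roof R rear along 0.3698 lat -0.4153
roof L front along 0.4288 lat -0.3321
lip R along 0.4611 lat -0.4183
strip R along 0.4376 lat -0.4182
lip L along 0.4721 lat -0.3340
scene [ 0.5558 -0.1961  0.01  ] [ 0.575  -0.2812  0.    ]
```

```bash
cat >> h.py <<'E'
WB=np.array([.4638,-.2650,.048]);WY=13.35
RG=Rt(-27.16,0).T@np.array([[-.8897,.4565,.0105],[.4565,.8897,.0012],[-.0088,.0059,-.9999]])
WR=Rt(WY,25)@RG
def wt(s,off=0,L=.1405): return WB+U(WY)*(s+L)-Rt(WY,25)[:,2]*(.0102+off)
E
python3 - <<'E'
from k import *
print(wt(.1,.06));q=[-10,22,-5,-16,-36]
for s,o in((.1,.06),(.1,.0),(.06,0),(.03,0),(0,0)): q,c=ik(wt(s,o),WR,q);print(s,o,q,c)
p0=r.sense()["tcp_pos"]+[0,0,.16];plan(wt(.1,.06),WR,p0)
E
```

```text
[ 0.647  -0.2215  0.2133]
0.1 0.06 [-10.2256  20.6183  -4.4241 -15.2435 -42.486 ] 8.792281120432948e-11
0.1 0.0 [ -9.3253  25.4856  -4.858  -16.4805 -37.1687] 8.771888533970535e-11
0.06 0 [-10.9667  24.1482  -9.1974 -18.6994 -34.7274] 8.771888533899889e-11
0.03 0 [-12.363   23.3099 -12.182  -20.5983 -33.0928] 8.825313567175546e-11
0 0 [-13.9265  22.6182 -14.9369 -22.7123 -31.6384] 8.848402905276902e-11
turn [-0.1604 -0.4139 -0.6966] rows>= 6.610123045337643 | shift after turn (target axes) [-0.0736 -0.1998 -0.0016] | in present axes [-0.1805 -0.1087 -0.0311] rows>= 5.1063585052584575
```

>>> drive_tool:
  steps: [0,0,0,0,0,-0.01,0,0,0,0,0,0,-0.03,0,0,0,0,0,0,-0.04,0,0,0,0,0,0,-0.04,0,0,0,0,0,0,-0.04,0,0,0,0,0,0,0,0]

```text
time_s: 16.72
tcp_pos: [0.5395, -0.0424, 0.191]
ee_rot: [[-0.89, 0.454, 0.028], [0.455, 0.891, 0.002], [-0.024, 0.015, -1.0]]
wrist_force: [1.4, 1.2, -1.0]
gripper_width: 0.295
gripper_force: 30.0
```

>>> drive_tool:
  steps: [-0.0229,-0.0591,-0.0995,0,0,0,0,-0.0229,-0.0591,-0.0995,0,0,0,0,-0.0229,-0.0591,-0.0995,0,0,0,0,-0.0229,-0.0591,-0.0995,0,0,0,0,-0.0229,-0.0591,-0.0995,0,0,0,0,-0.0229,-0.0591,-0.0995,0,0,0,0,-0.0229,-0.0591,-0.0995,0,0,0,0,0,0,0,0,0,0,0]

```text
time_s: 17.38
tcp_pos: [0.532, -0.0434, 0.1805]
ee_rot: [[-0.879, -0.233, 0.416], [-0.208, 0.972, 0.106], [-0.429, 0.006, -0.903]]
wrist_force: [-0.2, -0.4, -1.4]
gripper_width: 0.298
gripper_force: 30.0
```

```bash
python3 - <<'E'
from h import *
st();plan(wt(.1,.06),WR);plan(wt(.1,.002),WR)
E
```

```text
17.3833 [ 0.532  -0.0434  0.1805] F [-0.1709 -0.4095 -1.4239] w 0.2980052731237584 29.9787899851799 q [ 12.272    7.3655 -33.5432  -2.104  -23.7148 -87.1438]
turn [ 0.0008 -0.0018 -0.0007] rows>= 0.016805372137162006 | shift after turn (target axes) [-0.078  -0.1999 -0.0002] | in present axes [-0.0781 -0.1998 -0.0005] rows>= 5.145815895623257
turn [ 0.0008 -0.0018 -0.0007] rows>= 0.016805372137162006 | shift after turn (target axes) [-0.0775 -0.2002  0.0578] | in present axes [-0.0777 -0.2002  0.0574] rows>= 5.332002604925818
```

>>> drive_tool:
  steps: [0,0,0,-0.026,0,0,0,0,0,0,-0.026,0,0,0,0,0,0,-0.026,-0.025,0,0,0,0,0,0,-0.035,0,0,0,0,0,0,-0.035,0,0,0,0,0,0,-0.035,0,0,0,0,0,0,-0.035,0,0,0,0,0,0,-0.035,0,0,0,0,0,0,0,0.025,0,0,0,0,0,0,0,0]

```text
time_s: 18.22
tcp_pos: [0.6595, -0.2198, 0.1865]
ee_rot: [[-0.883, -0.227, 0.411], [-0.201, 0.974, 0.106], [-0.424, 0.011, -0.906]]
wrist_force: [-1.6, 1.3, -3.4]
gripper_width: 0.298
gripper_force: 30.0
```

```bash
python3 - <<'E'
from h import *
st();plan(wt(.1,.002),WR)
E
```

```text
18.2167 [ 0.6595 -0.2198  0.1865] F [-1.5873  1.3128 -3.3506] w 0.2975566515425335 29.980629980564117 q [ -9.8457  23.1626  -4.3747 -15.6121 -40.4195 -57.2408]
turn [ 0.0023 -0.0074 -0.0086] rows>= 0.09259895146107973 | shift after turn (target axes) [0.0003 0.001  0.0284] | in present axes [0.0001 0.0009 0.0284] rows>= 0.6815902470406145
```

Lower to the slot line, then measure the blade against the mouth in the top view numerically.

>>> drive_tool:
  steps: [0.002,-0.007,-0.009,0,0.001,0.014,0,0,0,0,0,0,0.014,0,0,0,0,0,0,0,0]

```text
time_s: 18.47
tcp_pos: [0.6708, -0.2129, 0.1624]
ee_rot: [[-0.876, -0.24, 0.418], [-0.215, 0.971, 0.107], [-0.431, 0.004, -0.902]]
wrist_force: [-0.3, 0.7, -2.3]
gripper_width: 0.298
gripper_force: 30.0
```

```bash
python3 - <<'E'
from h import *
st();plan(wt(.1,.002),WR)
t=r.capture("top");cv2.imwrite("pics/t7.png",t);cv2.imwrite("pics/s7.png",r.capture("scene"))
g=t.astype(int)
for v in range(194,226,3): print(v,(g[v,335:395].min(1)>150).astype(int).tolist().__str__().replace(", ",""), )
p=r.sense();n=Rt(WY,25)[:,1]
for y in(-.03,0,.03):
    X=p["tcp_pos"]+p["ee_rot"]@np.array([.1405,y,.0102]);print("tip pred",X,proj("top",X),X@n-WB@n)
E
```

```text
18.4667 [ 0.6708 -0.2129  0.1624] F [-0.3176  0.6525 -2.3136] w 0.2976309661531727 29.981368482112885 q [ -9.1102  25.1232  -4.9313 -16.4066 -37.4125 -55.9859]
turn [0.0016 0.0007 0.0065] rows>= 0.053967508453964086 | shift after turn (target axes) [ 0.0013 -0.0029  0.0012] | in present axes [ 0.0013 -0.0029  0.0012] rows>= 0.08259852461437425
194 [000000001111111111111111111111111111111111111111111000001100]
197 [000010011111111111111111111111111111111111111111100011000000]
200 [000101111111111111111111111111111111111111111110000000000000]
203 [000011111111111111111111111111111111111111111001000000000000]
206 [001111111111111111111111111111111111111111100000000000000000]
209 [000001111111111111111111111111111111111111000000000000000000]
212 [000000000000001111111111111111111111111110000000000000000000]
215 [000000000000000000000000111111111111111100000000000000000000]
218 [000000000000111100000000000000001111111000000000000000000000]
221 [000000001000111111111111000000000000000000000000000000000000]
224 [000111111111111111111111111111111100000000000000000000000000]
tip pred [ 0.5603 -0.272   0.0951] [372.8476 215.9052] -0.029063456619750183
tip pred [ 0.5531 -0.2428  0.0951] [360.3158 219.2518] 0.0009350008755363293
tip pred [ 0.5459 -0.2137  0.0951] [347.7381 222.6071] 0.03093345837082284
```

>>> drive_tool:
  steps: [0.002,0.001,0.0065,0.001,-0.003,0.001,0,0,0,0,0.008,0,0,0,0,0,0,0.008,0,0,0,0,0,0,0.008,0,0,0,0,0,0,0.004,0,0,0,0,0,0,0,0,0,0]

```text
time_s: 19.07
tcp_pos: [0.6461, -0.2235, 0.1519]
ee_rot: [[-0.876, -0.233, 0.422], [-0.209, 0.973, 0.103], [-0.435, 0.002, -0.901]]
wrist_force: [-0.6, 0.0, -2.8]
gripper_width: 0.291
gripper_force: 30.0
```

```bash
python3 - <<'E'
from h import *
slot(WB,WY);plan(wt(.05,.001),WR)
s=r.capture("scene");cv2.imwrite("pics/s8.png",s);t=r.capture("top")
p=r.sense()
for x in(.1405,.11,.08):
  print([proj("scene",p["tcp_pos"]+p["ee_rot"]@np.array([x,y,.0102])).round(1).tolist() for y in(-.03,.03)])
for a,b,z in((70,-32,-3),(70,32,-3),(82,-44,-6),(82,44,-6)):
    R=Rt(WY,25);X=WB+U(WY)*a/1e3+R[:,1]*b/1e3-R[:,2]*z/1e3;print((a,b,z),proj("scene",X).round(1))
for v in range(214,264,3): print(v,s[v,198:250].min(1).tolist())
E
```

```text
t 19.0667 along,lat,normal [ 0.2133 -0.0018  0.0152] F [-1.7  0.2 -2.3] M [-0.3023  1.0943 -0.0413] q [-10.6145  24.1106  -7.9283 -17.8986 -35.5387 -53.3968] w 0.29148636228309527
turn [-0.0036  0.0046  0.001 ] rows>= 0.047778135281367706 | shift after turn (target axes) [0.0229 0.0017 0.0038] | in present axes [0.0229 0.0018 0.0037] rows>= 0.5577106297296913
[[204.7, 252.7], [216.8, 229.5]]
[[217.4, 251.8], [229.1, 228.2]]
[[230.3, 250.9], [241.6, 226.9]]
(70, -32, -3) [204.4 254.7]
(70, 32, -3) [217.3 230.1]
(82, -44, -6) [207.6 260.4]
(82, 44, -6) [225.  226.3]
214 [56, 56, 56, 55, 55, 55, 54, 55, 54, 53, 49, 51, 55, 55, 55, 56, 56, 55, 56, 55, 55, 56, 47, 41, 36, 35, 35, 35, 34, 35, 34, 36, 36, 37, 37, 37, 37, 38, 40, 41, 42, 42, 45, 46, 46, 48, 50, 50, 52, 54, 55, 54]
217 [55, 54, 55, 54, 55, 54, 52, 50, 49, 52, 54, 55, 55, 56, 56, 55, 56, 55, 55, 56, 57, 56, 57, 57, 57, 56, 57, 58, 59, 59, 59, 59, 59, 60, 61, 62, 63, 63, 62, 63, 62, 62, 61, 62, 63, 61, 62, 63, 61, 57, 51, 55]
220 [62, 63, 65, 66, 67, 70, 72, 76, 83, 91, 96, 98, 96, 89, 74, 74, 102, 137, 148, 126, 83, 57, 57, 60
[... 2708 characters left out ...]
226, 226, 226, 225, 222, 209, 187, 180, 181, 182, 182, 182, 182, 182, 181, 181, 180, 180, 179, 179, 179, 178, 179, 179, 178, 179, 180, 178, 162, 129, 92, 65, 57, 56, 56, 55, 52, 49, 49, 53, 56, 56]
259 [163, 172, 172, 171, 175, 187, 205, 220, 221, 224, 225, 225, 223, 219, 199, 186, 187, 189, 189, 189, 188, 188, 187, 186, 186, 186, 184, 183, 183, 183, 182, 183, 183, 183, 183, 182, 175, 153, 117, 82, 63, 57, 56, 55, 51, 49, 51, 54, 57, 57, 56, 56]
262 [149, 150, 150, 150, 148, 146, 147, 147, 146, 141, 141, 155, 172, 182, 186, 187, 188, 189, 189, 189, 189, 190, 190, 190, 191, 192, 190, 190, 190, 190, 190, 189, 189, 190, 188, 177, 149, 109, 76, 60, 55, 53, 52, 50, 52, 56, 58, 57, 58, 58, 57, 57]
```

>>> drive_tool:
  steps: [-0.0036,0.0046,0.001,0.003,0.0015,0.002,0,0,0,0,0.004,0,0.0015,0,0,0,0,0.004,0,0,0,0,0,0,0,0,0,0]

```text
time_s: 19.5
tcp_pos: [0.6381, -0.2236, 0.1435]
ee_rot: [[-0.878, -0.234, 0.417], [-0.209, 0.972, 0.106], [-0.43, 0.006, -0.903]]
wrist_force: [-0.9, -0.3, -2.4]
gripper_width: 0.301
gripper_force: 30.0
```

```bash
python3 - <<'E'
from h import *
slot(WB,WY);plan(wt(.05,.000),WR)
E
```

```text
t 19.5 along,lat,normal [0.2027 0.0001 0.0109] F [-1.9 -0.1 -1.7] M [-0.2915  1.1019  0.0056] q [-10.8867  24.1683  -8.9326 -18.5608 -34.9771 -52.441 ] w 0.30112433167265334
turn [ 0.0006 -0.0004  0.0006] rows>= 0.007627217803515961 | shift after turn (target axes) [ 0.0123 -0.0001  0.0006] | in present axes [ 0.0123 -0.0001  0.0006] rows>= 0.29415494136238035
```

Aligned. Advance in small steps, checking the force.

>>> drive_tool:
  steps: [0,0,0,0.004,0,0,0,0,0,0,0.004,0,0,0,0,0,0,0.004,0,0,0,0,0,0,0,0,0,0]

```text
time_s: 19.83
tcp_pos: [0.6276, -0.2263, 0.1388]
ee_rot: [[-0.878, -0.234, 0.418], [-0.209, 0.972, 0.105], [-0.431, 0.005, -0.902]]
wrist_force: [-0.1, 0.9, -2.1]
gripper_width: 0.299
gripper_force: 30.0
```

```bash
python3 - <<'E'
from h import *
slot(WB,WY)
E
```

```text
t 19.8333 along,lat,normal [ 0.1909 -0.0001  0.0111] F [-0.7  0.9 -2. ] M [-0.249   1.0813 -0.0653] q [-11.4376  23.7879 -10.1595 -19.2883 -34.2843 -51.1949] w 0.2987912885812234
```

>>> drive_tool:
  steps: [0,0,0,0.004,0,0,0,0,0,0,0.004,0,0,0,0,0,0,0,0,0,0]

```text
time_s: 20.08
tcp_pos: [0.6206, -0.2279, 0.1354]
ee_rot: [[-0.878, -0.234, 0.418], [-0.209, 0.972, 0.105], [-0.431, 0.005, -0.902]]
wrist_force: [-0.0, -0.3, -2.6]
gripper_width: 0.297
gripper_force: 30.0
```

```bash
python3 - <<'E'
from h import *
slot(WB,WY);plan(wt(.03,.000),WR)
E
```

```text
t 20.0833 along,lat,normal [ 0.183  -0.0001  0.0111] F [-1.2 -0.2 -2.4] M [-0.25    1.1437  0.0589] q [-11.8033  23.5706 -10.9474 -19.7932 -33.8432 -50.3361] w 0.29732906034522205
turn [0.0002 0.0003 0.0006] rows>= 0.005534081299620517 | shift after turn (target axes) [0.0125 0.0001 0.0008] | in present axes [0.0125 0.0001 0.0007] rows>= 0.29988987380041154
```

>>> drive_tool:
  steps: [0,0,0,0.004,0,0,0,0,0,0,0.004,0,0,0,0,0,0,0.004,0,0,0,0,0,0,0.004,0,0,0,0,0,0,0,0,0,0]

```text
time_s: 20.5
tcp_pos: [0.6065, -0.2313, 0.1284]
ee_rot: [[-0.878, -0.234, 0.418], [-0.209, 0.972, 0.105], [-0.431, 0.005, -0.902]]
wrist_force: [-0.7, -1.1, -1.1]
gripper_width: 0.297
gripper_force: 30.0
```

```bash
python3 - <<'E'
from h import *
slot(WB,WY);plan(wt(.0,.000),WR)
E
```

```text
t 20.5 along,lat,normal [ 0.1668 -0.0002  0.0109] F [-1.3 -0.9 -0.6] M [-0.2654  1.0712  0.006 ] q [-12.5835  23.1653 -12.5057 -20.8466 -32.992  -48.5367] w 0.29684352382088325
turn [0.0002 0.0001 0.0005] rows>= 0.00454433142520008 | shift after turn (target axes) [0.0263 0.0002 0.0004] | in present axes [0.0263 0.0002 0.0004] rows>= 0.6312561091598369
```

>>> drive_tool:
  steps: [0,0,0,0.004,0,0,0,0,0,0,0.004,0,0,0,0,0,0,0.004,0,0,0,0,0,0,0.004,0,0,0,0,0,0,0,0,0,0]

```text
time_s: 20.92
tcp_pos: [0.5925, -0.2347, 0.1215]
ee_rot: [[-0.878, -0.234, 0.418], [-0.209, 0.972, 0.105], [-0.431, 0.005, -0.902]]
wrist_force: [-1.0, 0.3, -2.6]
gripper_width: 0.293
gripper_force: 30.0
```

>>> drive_tool:
  steps: [0,0,0,0.003,0,0,0,0,0,0,0.003,0,0,0,0,0,0,0,0,0,0]

```text
time_s: 21.17
tcp_pos: [0.5876, -0.2359, 0.1191]
ee_rot: [[-0.878, -0.234, 0.418], [-0.209, 0.972, 0.105], [-0.431, 0.005, -0.902]]
wrist_force: [1.1, 0.4, -2.0]
gripper_width: 0.294
gripper_force: 30.0
```

```bash
python3 - <<'E'
from h import *
slot(WB,WY);plan(wt(.0,.000),WR)
E
```

```text
t 21.1667 along,lat,normal [ 0.1453 -0.0002  0.0107] F [ 0.2  0.1 -2.3] M [-0.2748  1.0565  0.0121] q [-13.7116  22.683  -14.4841 -22.3971 -31.9093 -45.8995] w 0.29384513159213194
turn [0.     0.0006 0.0008] rows>= 0.007952648639201497 | shift after turn (target axes) [0.0048 0.0002 0.0004] | in present axes [0.0048 0.0002 0.0004] rows>= 0.11616373782178364
```

Beautifully free. Push to the stop.

>>> drive_tool:
  steps: [0,0,0,0.002,0,0,0,0,0,0,0.002,0,0,0,0,0,0,0,0,0,0]

```text
time_s: 21.42
tcp_pos: [0.5843, -0.2367, 0.1175]
ee_rot: [[-0.878, -0.234, 0.418], [-0.209, 0.972, 0.105], [-0.431, 0.005, -0.902]]
wrist_force: [-0.5, -1.1, -1.3]
gripper_width: 0.296
gripper_force: 30.0
```

>>> drive_tool:
  steps: [0,0,0,0.002,0,0,0,0,0,0,0.002,0,0,0,0,0,0,0,0,0,0]

```text
time_s: 21.67
tcp_pos: [0.5825, -0.2376, 0.1171]
ee_rot: [[-0.876, -0.234, 0.422], [-0.209, 0.972, 0.104], [-0.435, 0.003, -0.901]]
wrist_force: [2.3, 2.1, -1.2]
gripper_width: 0.3
gripper_force: 30.0
```

```bash
python3 - <<'E'
from h import *
slot(WB,WY);plan(wt(.0,.000),WR)
E
```

```text
t 21.6667 along,lat,normal [ 0.1396 -0.0007  0.0111] F [ 2.   1.5 -2.2] M [0.2536 0.1149 0.0305] q [-14.1058  22.4976 -15.0398 -23.0115 -31.4623 -44.9061] w 0.29986099916238523
turn [-0.0017  0.0044  0.0015] rows>= 0.03964151864573142 | shift after turn (target axes) [-0.0009  0.0007  0.0009] | in present axes [-0.0009  0.0007  0.0009] rows>= 0.034806245585285146
```

>>> drive_tool:
  steps: [0,0,0,0.002,0,0,0,0,0,0,0.002,0,0,0,0,0,0,0.001,0,0,0,0,0,0,0,0,0,0]

```text
time_s: 22.0
tcp_pos: [0.5821, -0.2381, 0.1177]
ee_rot: [[-0.872, -0.233, 0.43], [-0.209, 0.972, 0.103], [-0.442, 0.0, -0.897]]
wrist_force: [10.1, 6.2, 2.4]
gripper_width: 0.296
gripper_force: 30.0
```

```bash
python3 - <<'E'
from h import *
slot(WB,WY)
E
```

```text
t 22.0 along,lat,normal [ 0.1394 -0.0012  0.0119] F [11.3  3.7 -2.5] M [ 1.7383 -1.8595  0.2727] q [-14.2632  22.3518 -15.1765 -23.5001 -31.0789 -44.2953] w 0.29553212214148994
```

The stop is solid at 0.1394 m along the slot, against an expected 0.1405. I release, lift clear and check both scrapers.

>>> drive_tool:
  steps: [0,0,0,-0.002,0,0,0,0,0,0,0,0,0,0.7,0,0,0,0,0,0,0.7,0,0,0,0,0,0,0.7,0,0,0,0,0,0,0.7,0,0,0,0,0,0,1,0,0,0,0,0,-0.03,1,0,0,0,0,0,-0.04,1,0,0,0,0,0,-0.04,1,0,0,0,0,0,-0.03,1]

```text
time_s: 22.83
tcp_pos: [0.519, -0.2536, 0.2437]
ee_rot: [[-0.877, -0.234, 0.42], [-0.21, 0.972, 0.103], [-0.433, 0.002, -0.902]]
wrist_force: [0.6, -0.6, -0.4]
gripper_width: 0.899
gripper_force: 0.0
```

>>> drive_tool:
  steps: [0,0,0,0,0.035,-0.02,1,0,0,0,0,0.035,-0.02,1,0,0,0,0,0.035,-0.02,1,0,0,0,0,0.035,0,1,0,0,0,0,0.035,0,1,0,0,0,0,0.035,0,1,0,0,0,0,0.03,0,1,0,0,0,0,0,0,1]

```text
time_s: 23.5
tcp_pos: [0.4365, -0.0223, 0.296]
ee_rot: [[-0.875, -0.242, 0.419], [-0.217, 0.97, 0.108], [-0.432, 0.004, -0.902]]
wrist_force: [-0.7, 0.1, -0.7]
gripper_width: 1.001
gripper_force: 0.0
```

```bash
python3 - <<'E'
from h import *
st();t=r.capture("top");s=r.capture("scene");cv2.imwrite("pics/t9.png",t);cv2.imwrite("pics/s9.png",s)
def yel(im,box,n):
    h=cv2.cvtColor(im,cv2.COLOR_BGR2HSV);u0,v0,u1,v1=box
    m=(h[...,0]>12)&(h[...,0]<32)&(h[...,1]>100)&(h[...,2]>110);k=np.zeros(m.shape,bool);k[v0:v1,u0:u1]=1
    N,l,S,c=cv2.connectedComponentsWithStats((m&k).astype(np.uint8))
    for i in range(1,N):
        if S[i,4]>5: print(n,S[i],c[i].round(1))
yel(t,(335,180,390,235),"top wide");yel(s,(205,225,265,260),"scene wide")
yel(t,(130,180,180,245),"top narrow");yel(s,(310,90,380,130),"scene narrow")
for n,B,y,x in(("wide",WB,WY,0),("narrow",NB-U(NY)*.0045,NY,0)):
    R=Rt(y,22)
    for k in(.089,): X=B+U(y,22)*k; print(n,"expected ferrule",proj("top",X+.008*-R[:,2]),proj("scene",X+.004*-R[:,2]))
# bystanders: difference to start
for n,c in(("top",t),("scene",s)):
    a=cv2.imread(f"pics/{n}0.png")
    for w,(u,v) in dict(can=((256,118),(389,212)),tin=((207,137),(388,185)),gear=((301,146),(341,256)),small=((358,158),(291,305))).items():
        u,v=(u,v)[0 if n=="top" else 1];print(n,w,cv2.absdiff(a,c)[v-15:v+16,u-15:u+16].mean().round(2))
E
```

```text
23.5 [ 0.4365 -0.0223  0.296 ] F [-0.6785  0.0619 -0.6743] w 1.0013822347131098 0.0 q [ 20.2329 -11.4976 -35.0584   3.7702 -40.995  -98.5639]
top wide [356 193   3   5  11] [357. 195.]
top wide [359 208   3   4  12] [360.  209.5]
top wide [355 220  14   8  54] [361.6 224. ]
scene wide [215 234   9  17  82] [219. 242.]
scene wide [232 235   6   5  25] [234.2 237.1]
scene wide [247 235   6   5  24] [249.9 237. ]
top narrow [143 205   4   4  13] [144.6 206.6]
top narrow [147 220   4   4  12] [148.4 221.2]
top narrow [147 229  14  10  63] [153.7 235.3]
scene narrow [345 105   4   4  14] [346.5 106.5]
scene narrow [319 107   6  14  61] [321.1 113. ]
scene narrow [332 107   4   4  13] [333.5 108.2]
wide expected ferrule [361.6782 224.6035] [218.1876 240.7327]
narrow expected ferrule [153.6151 236.4052] [319.3578 114.1289]
top can 2.67
top tin 2.96
top gear 3.06
top small 2.92
scene can 0.9
scene tin 0.8
scene gear 0.76
scene small 1.09
```

```bash
python3 - <<'E'
from h import *
def al(X,y): a=np.radians(y);return X[0]*np.cos(a)+X[1]*np.sin(a)
wf=[al(onz("top",*p,.012),WY) for p in((337.6,222.2),(371.9,213.4))]
nf=[al(onz("top",*p,.012),NY) for p in((149.2,231),(170.7,227))]
print(wf,nf)
for n,a,b,y,f in(("narrow in wide at start",(217.97,244.17),(363.49,223.1),WY,wf),("wide now",(219,242),(361.6,224),WY,wf),("narrow now",(321.1,113),(153.7,235.3),NY,nf)):
    X,g=tri(a,b);T=onz("top",*b,X[2]);print(n,X,g,"behind front",np.mean(f)-al(X,y),"top only z=.087",np.mean(f)-al(onz("top",*b,.087),y))
# rivets too
for n,b,y,f in(("wide r",(360,209.5),WY,wf),("start r",(362.3,208.8),WY,wf),("narrow r",(148.4,221.2),NY,nf)): print(n,np.mean(f)-al(onz("top",*b,.106),y))
for n,b,y,f in(("wide r1",(357,195),WY,wf),("start r1",(359.5,194.3),WY,wf),("narrow r1",(144.6,206.6),NY,nf)): print(n,np.mean(f)-al(onz("top",*b,.12),y))
E
```

```text
[np.float64(0.49175232002927594), np.float64(0.4918292182760303)] [np.float64(0.5743196009148072), np.float64(0.5744861037279394)]
narrow in wide at start [ 0.5453 -0.2518  0.082 ] 0.000708535749263324 behind front 0.019388232437309694 top only z=.087 0.019832958984915106
wide now [ 0.5436 -0.247   0.0824] 0.0017372777835409725 behind front 0.01986353897006804 top only z=.087 0.020758125778631675
narrow now [0.5256 0.2334 0.087 ] 0.0035554866215439427 behind front 0.017516423746045895 top only z=.087 0.01918140469568641
wide r -0.011534724130076668
start r -0.011784957953955233
narrow r -0.012933606369010753
wide r1 -0.04408355135665426
start r1 -0.04423001195749404
narrow r1 -0.045365985709493906
```

Both ferrules and rivets sit where the originally seated tool's did, within about 1.2 mm (half a pixel). The bystanders have not moved and the arm is clear, so I hand in.

```bash
python3 -c "
from station import r
print(r.finish_job())"
```

```text
the job is handed in; nothing more can be done
None
```

I handed the job in at about 23.6 s: both scrapers are home in their own holders against firm stops (narrow first, then wide) and the bystanders are undisturbed, but I viewed 11 pictures, one over the limit of 10.

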